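# Make up and lock the counter display of cartridge cases

## Task

Make up the counter display: draw the orange latch slide back towards the robot so that the left cradle is clear, and lay every loose cartridge case flat in the white display tray, each square on a printed mark with its long side running from front to back, so that they form one straight, even row snug against the low back lip. Once the row is complete, lay the aluminium retaining bar over it, centred in the two black end cradles, and let go; then push the latch away from the robot until its detent clicks and it is fully home over the bar's end. Leave the other things on the counter where they are.

Things in the scene. Friction and masses are not known exactly. Their poses are not given: they have to be found in the camera images.
- tray: white display tray, fixed. Origin at counter level under the middle of the row; own x to the tray's back (away from the robot), own y to the left along the row. Deck: 10 mm high, x -60 to +53, y -225 to +305 mm. Aluminium back lip: front face at x = +27, 6 mm thick, 5 mm above the deck; a case snug against it and on a mark has its centre at x = 0, 21 mm above the origin
- mark2 (a point): centre, on the deck, of the middle one of five dark blue printed marks, each 54 (tray x) x 44 (tray y) mm, evenly 60 mm apart: tray x = 0, y = -120, -60, 0, +60, +120 mm. Any case may take any mark; with fewer cases any marks may stay empty
- cradle_left (a point): middle of the slot floor of the left black cradle, at tray x = 0, y = 175 mm, 50 mm above the counter. Cradle 36 mm (x) by 20 mm (y); slot open at the top and along y, 24 mm wide in x between 6 mm walls that rise 14 mm above its floor. The laid bar's centre lies midway between the two slot floors and 8 mm above them, 18 mm clear of the cases
- cradle_right (a point): middle of the slot floor of the right black cradle, at tray x = 0, y = -175 mm, 50 mm above the counter. Cradle 36 mm (x) by 20 mm (y); slot open at the top and along y, 24 mm wide in x between 6 mm walls that rise 14 mm above its floor. The laid bar's centre lies midway between the two slot floors and 8 mm above them, 18 mm clear of the cases
- detent_box (a point): middle of the top of the fixed dark steel detent housing beside the latch rail, 40 mm above the counter, 30 (x) x 20 (y) mm; it holds the spring ball
- case0: red hard-plastic game cartridge case, a flat box 54 (own x) x 44 (own y) x 22 (own z) mm, 60 g; starts lying flat on the counter in front of the tray. Origin at its centre. None when absent this time
- case1: green hard-plastic game cartridge case, a flat box 54 (own x) x 44 (own y) x 22 (own z) mm, 60 g; starts lying flat on the counter in front of the tray. Origin at its centre. None when absent this time
- case2: yellow hard-plastic game cartridge case, a flat box 54 (own x) x 44 (own y) x 22 (own z) mm, 60 g; starts lying flat on the counter in front of the tray. Origin at its centre. None when absent this time
- case3: white hard-plastic game cartridge case, a flat box 54 (own x) x 44 (own y) x 22 (own z) mm, 60 g; starts lying flat on the counter in front of the tray. Origin at its centre. None when absent this time
- case4: blue hard-plastic game cartridge case, a flat box 54 (own x) x 44 (own y) x 22 (own z) mm, 60 g; starts lying flat on the counter in front of the tray. Origin at its centre. None when absent this time
- bar: aluminium retaining bar with black ends, 16 x 390 (own y) x 16 mm, 140 g, lying on the counter to the right of the tray with its length roughly front to back. Origin at its centre
- latch (a joint): travel of the orange latch along tray +x, m: 0 = fully drawn back to the robot's side, 0.060 = home against its stop. Starts home, over the left cradle, which it blocks above about 0.035. Drags with 1.5 N and stays where left; from 0.043 a spring ball resists (8 N in all) up to 0.051, beyond which it snaps home; the same force frees it when drawn back
- latch_top (a point): middle of the top of the orange column, 100 mm above the counter; the column can be pinched from above here by its front and back faces (30 mm apart); free of the tongue down to 30 mm below its top on those faces
- latch_push (a point): centre of the front face (towards the robot) of the orange latch column, 65 mm above the counter: push here along tray +x. Column 30 mm wide and deep, top 35 mm above this point, on a rail at tray y = +225 mm, its centre at tray x = 0 when home. A steel tongue reaches from it 45 mm towards tray -y, 70 to 76 mm above the counter; at home it lies over the bar's left end, 4 mm clear
- tape: roll of clear tape, 68 mm across, 24 mm high, lying flat; leave alone. Origin under its centre
- remote: white remote control, 45 x 150 x 18 mm, behind the tray; leave alone. Origin under its centre
- disc_stack: stack of disc cases, 135 x 170 x 57 mm; leave alone. Origin under its centre
- mug: blue mug, 80 mm across, 90 mm high; leave alone. Origin under its centre
- screwdriver: red screwdriver lying to the left of the tray; leave alone. Origin under its middle
- coin_dish: white coin dish, 110 mm across, 30 mm high; leave alone. Origin under its centre
- card_reader: grey card reader, 160 x 75 x 32 mm; leave alone. Origin under its centre
Not all that is in view belongs to the job. Leave any purple look-alike of the case0 alone.

How it is judged:
By the outcome, as a careful person would: the job done as asked, in the order asked, and still so for the second after the job is handed in, with the robot touching nothing.
Of case0, case1, case2, case3, case4 only 3 to 5 are there at a start; the rules pass over those that are not, and their reading is None.
At some moment in a run one of case0, case1, case2, case3, case4 may be knocked a few centimetres aside while the robot is not near it.
Once in a run the grip may slacken for a moment while it holds something.
It also fails if it takes over 210 s, if anything falls off the work surface, if the arm or the gripper's body presses on something with over 40 N, if the wrist force passes 120 N, or if a joint passes its speed limit or range.

## Robot

A 7-joint arm with a two-finger parallel gripper is mounted at the origin on the work surface. World frame = base frame: x ahead of the robot, y to its left, z up, the work surface at z = 0. Lengths are in m, angles in rad, forces in N, time in s.
With the tool pointing down it reaches from about 0.425 to 0.925 m from the base axis. Payload 6.8 kg.
Tool frame: the origin (TCP) lies midway between the tips of the shut fingers; the grasp point (between the pads) lies 19 mm behind it (r.grip_point_offset is the distance from the TCP to the grasp point, in m); z points along the fingers, y is the direction in which the jaws open and shut (so a half turn about z gives the same grasp; the last joint's range is limited). The gripper opens to 85 mm and grips with 20 to 120 N. Pads are 22 mm wide; open, the fingers measure 114 mm over their backs; the gripper's body (76 mm by 85 mm) begins 54 mm behind the grasp point. The pads swing forward as they close: fully open they stand 13 mm farther back than shut.
Start: joints at [1.12, 0.477, 0.022, 1.555, -0.011, 1.109, -0.083], TCP at [0.227, -0.636, 0.209] pointing down, gripper open.
Joint ranges: [-2.96, 2.96], [-0.34, 2.1], [-1.41, 1.46], [0.24, 2.44], [-1.37, 4.51], [0.17, 1.92], [-2.96, 2.96]. Speed limits (rad/s): [2.39, 2.39, 3.14, 3.14, 3.14, 3.14, 3.14].

## Interface

Orientations are given as a rotation vector (axis times angle).
In Python, from bench import r, grab_frame, camera_params gives the robot as it stands.
- The arm moves only by the tool carry_out, never from a script. Its argument "motion" is text: rows parted by semicolons, each of 5 numbers parted by spaces: the closure, from 0 (fully open) to 1 (shut), then the shift along the tool's x, y, z in mm, then the turn about the tool's z in rad. In form: fingers dx dy dz twist; .... A call has exactly 8 rows; each row shifts and turns the commanded pose from where the row before left it, along the tool's axes as they then stand; what a row does not reach is not made up. A row lasts 1/8 s, in which the tool goes at most 62.5 mm and 10.7 degrees, less where a joint would pass 70% of its speed; a pose out of reach is approached as far as the arm can. A call with a gripper value outside its range is refused whole. The fingers move at their own pace and stop on an object; "newtons" is the grip in N (left out, the last holds). Time passes only in rows, so rows that do not move let the fingers close, or fill a call up. It gives the time, the measured TCP pose, the force and the opening at its end, in the units of the state.
- r.get_obs(): the state, without advancing time (a new reading comes with each control period).
- grab_frame(name): name is "side" or "top"; returns the picture (400x640x3 uint8, red, green, blue); there is no depth.
- camera_params(name): a dict with "fx", "fy", "cx", "cy" (pixels), "k1" (the pictures are not rectified: a ray, as slopes to the right and down, at radius r is drawn at 1 + k1 r^2 times it, then the intrinsics apply), "eye" and "attitude" of the camera in the world. Camera axes: x right, y down, z forward; pixel columns grow to the right and rows downward; lengths in m; the calibration is good to about 2 mm. A picture is of the moment at which its call begins. camera_params takes no time and is no camera call.
- r.hand_in(): hands the job in, once; it reports no verdict.
The state is a dict: "clock": time; "joints": joint angles; "qvel": joint speeds; "tau": joint torques, N m; "tcp_pos": TCP position; "orientation": TCP orientation; "contact_force": force on the tool from outside, world axes, zero at the start; "moment": the same for the moment, N m; "grip_width": finger opening in m.
Only numpy, scipy, OpenCV 4.12 (cv2) and the standard library are available. Lean on these libraries where they do the work, as an engineer would, in place of code of your own. Each camera call takes 0.05 s, during which the arm holds its last target.

## Working session

There is one attempt and no reset: what is moved stays moved. The work goes in short steps, Python scripts to look and compute and a tool call to move; the robot and the scene stay as the last step left them, time stands still between calls to the robot, and variables do not carry over. Pictures are saved under pics/ and viewed, and the job is handed in when it is done.

Besides the shell and the picture viewer there is one more tool, called after "Call:" as name(argument=value, ...) on one line, values as JSON. carry_out: Moves the arm, as the interface text tells. Its arguments: {"type":"object","properties":{"motion":{"type":"string"},"newtons":{"type":"number"}},"required":["motion"]}

```bash
ls; mkdir -p pics; python3 - <<'E'
from bench import r, grab_frame, camera_params
import cv2
for n in("side","top"):
    f=grab_frame(n); cv2.imwrite(f"pics/{n}0.png",f[:,:,::-1]); print(camera_params(n))
print(r.get_obs()); print(r.grip_point_offset)
E
```

```text
pics
{'fx': 513.5265131374254, 'fy': 513.5265131374254, 'cx': 319.8818505234638, 'cy': 203.62054130652874, 'k1': 0.037733445676633504, 'eye': array([0.19548183, 1.00401884, 1.19987834]), 'attitude': array([-0.45862391,  2.77853264, -1.12117412])}
{'fx': 492.91780493533673, 'fy': 492.91780493533673, 'cx': 324.9001457865425, 'cy': 197.37948099580095, 'k1': -0.1367444412823011, 'eye': array([0.33336763, 0.01342633, 1.6823139 ]), 'attitude': array([-2.13872302,  2.18041908, -0.16795299])}
{'clock': 0.1, 'joints': array([ 1.1198727 ,  0.4777048 ,  0.0223567 ,  1.55634245, -0.01151699,
        1.1092993 , -0.0831146 ]), 'qvel': array([-0.0013554 , -0.00145189,  0.00300972, -0.00398334,  0.00105502,
       -0.00045232, -0.00052472]), 'tau': array([ 5.49256467e-03, -5.97758174e+01,  1.61431309e+00, -2.81951988e+01,
        1.29170297e-02,  5.01287141e-03,  1.81591906e-05]), 'tcp_pos': array([ 0.22669378, -0.6351943 ,  0.20783599]), 'orientation': array([-3.09399968e+00, -5.35580958e-01,  6.02852223e-04]), 'contact_force': array([ 0.12709029, -0.32542041,  0.52060755]), 'moment': array([ 0.00433229, -0.00572019,  0.00150456]), 'grip_width': 0.08518555045783065}
0.0187
```

View pics/side0.png

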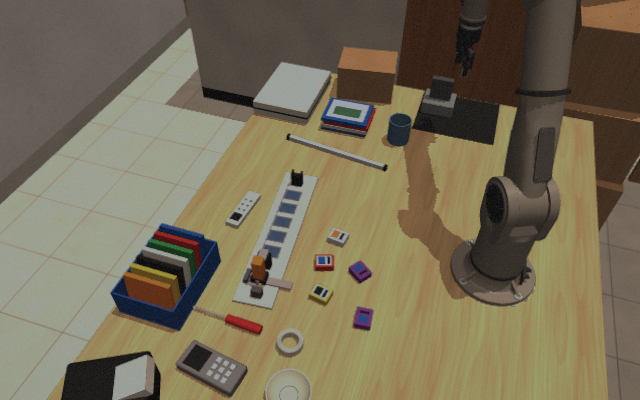

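View pics/top0.png

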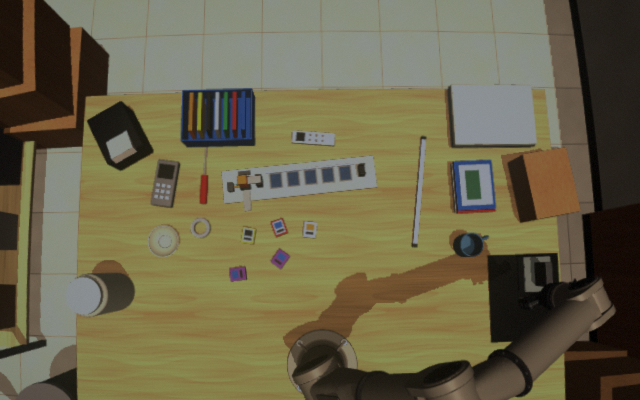

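```bash
cat > h.py <<'E'
import numpy as np, cv2
from scipy.spatial.transform import Rotation as R
from bench import r, grab_frame, camera_params
P={n:camera_params(n) for n in("side","top")}
def cam(n):
    p=P[n];return p,R.from_rotvec(p['attitude']).as_matrix(),np.array(p['eye'])
def proj(n,X):
    p,A,e=cam(n);c=(np.atleast_2d(X)-e)@A
    s=c[:,:2]/c[:,2:];rr=(s**2).sum(1,keepdims=True);s=s*(1+p['k1']*rr)
    return s*p['fx']+[p['cx'],p['cy']]
def unproj(n,uv,z):
    p,A,e=cam(n);d=(np.atleast_2d(uv)-[p['cx'],p['cy']])/p['fx'];s=d.copy()
    for _ in range(30): s=d/(1+p['k1']*(s**2).sum(1,keepdims=True))
    w=np.c_[s,np.ones(len(s))]@A.T
    return e+w*((z-e[2])/w[:,2])[:,None]
def crop(n,u0,v0,u1,v1,k,name,f=None):
    if f is None:f=grab_frame(n)
    c=cv2.resize(f[v0:v1,u0:u1],None,fx=k,fy=k,interpolation=cv2.INTER_CUBIC)
    cv2.imwrite(f"pics/{name}.png",c[:,:,::-1]);return f
E
python3 - <<'E'
import cv2
from h import *
t=cv2.imread("pics/top0.png")[:,:,::-1];s=cv2.imread("pics/side0.png")[:,:,::-1]
crop("top",215,150,385,290,4.7,"t1",t);crop("side",225,160,385,340,3.3,"s1",s)
print(unproj("top",[[241,180],[361,170],[310,229],[248,235],[279,227],[424,138],[415,245]],0).round(3))
print(unproj("side",[[338,237],[320,293],[324,262]],0.011).round(3))
E
```

```text
[[ 0.63   0.268  0.   ]
 [ 0.657 -0.149  0.   ]
 [ 0.456  0.032  0.   ]
 [ 0.439  0.244  0.   ]
 [ 0.464  0.138  0.   ]
 [ 0.77  -0.377  0.   ]
 [ 0.393 -0.327  0.   ]]
[[0.45  0.032 0.011]
 [0.438 0.24  0.011]
 [0.461 0.135 0.011]]
```

View pics/t1.png

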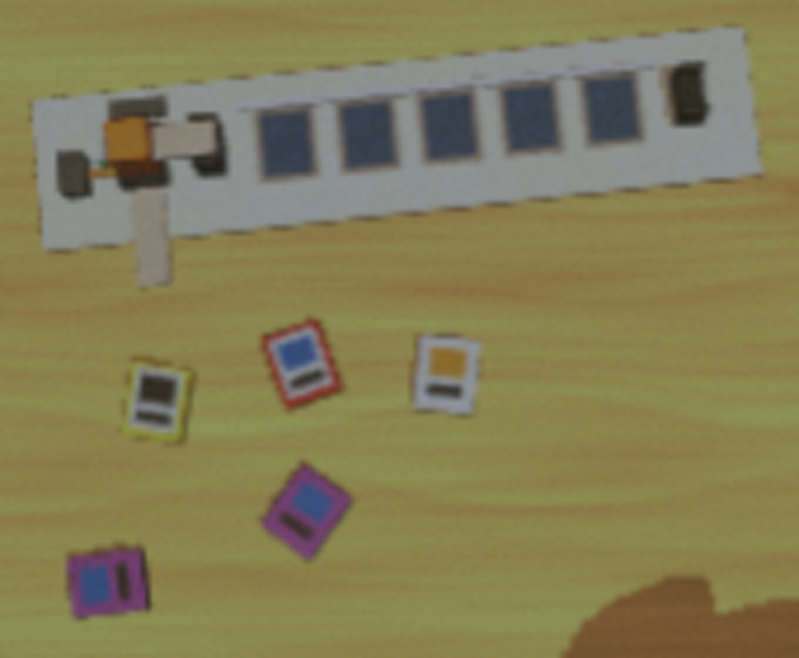

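View pics/s1.png

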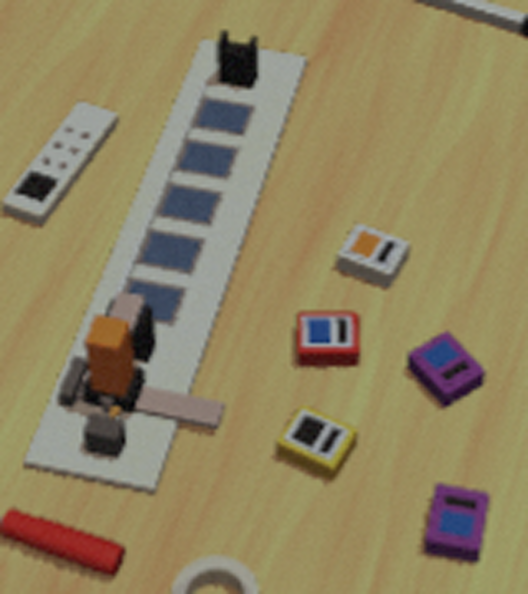

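```bash
cat > fit.py <<'E'
from h import *
from scipy.optimize import least_squares
def T(p,loc): # p x,y,yaw
    c,s=np.cos(p[2]),np.sin(p[2]);L=np.atleast_2d(loc).astype(float)
    return np.c_[p[0]+c*L[:,0]-s*L[:,1],p[1]+s*L[:,0]+c*L[:,1],L[:,2]]
def fit(obs,p0):
    # obs: list (cam, loc Nx3, uv Nx2)
    f=lambda p:np.concatenate([(proj(n,T(p,l))-u).ravel() for n,l,u in obs])
    s=least_squares(f,p0,loss='soft_l1');return s.x,f(s.x)
E
python3 - <<'E'
from fit import *
tc=lambda a:np.array(a)/4.7+[215,150]-0.4
sc=lambda a:np.array(a)/3.3+[225,160]-0.35
ml=[[0,y,.010] for y in(.12,.06,0,-.06,-.12)]
cl=[[.053,.305,.01],[.053,-.225,.01],[-.06,-.225,.01],[-.06,.305,.01]]
mt=tc([(287,143),(369,134),(451,125),(530,116),(611,107)])
ms=sc([(156,300),(171,250),(189,204),(207,158),(224,117)])
ct=tc([(33,100),(745,28),(762,175),(45,250)])
cs=sc([(27,463),(205,40),(306,57),(155,490)])
for o in ([("top",ml,mt),("top",cl,ct)],[("side",ml[1:],ms[1:]),("side",cl,cs)],[("top",ml,mt),("top",cl,ct),("side",ml[1:],ms[1:]),("side",cl,cs)]):
    p,e=fit(o,[.64,.06,.06]);print(p.round(4),np.abs(e).max().round(2))
h=.022
loc=[[.027,.022,h],[.027,-.022,h],[-.027,-.022,h],[-.027,.022,h]]
C={'red':([(262,338),(317,320),(342,388),(290,409)],),'white':([(415,337),(481,342),(475,414),(411,408)],),'yellow':([(131,360),(192,368),(183,443),(122,432)],)}
for k,v in C.items():
    p,e=fit([("top",loc,tc(v[0]))],[.45,.1,0]);print(k,p.round(4),np.abs(e).max().round(2))
E
```

```text
[0.6362 0.0276 0.0877] 0.73
[0.6322 0.0278 0.0916] 1.11
[0.6342 0.0275 0.0898] 1.61
red [0.4627 0.1362 0.3444] 0.65
white [ 0.4525  0.0338 -0.0939] 0.62
yellow [ 0.4378  0.2411 -0.1425] 0.48
```

```bash
cat > plan.py <<'E'
from fit import *
TR=[.6342,.0275,.0897]
def tw(x,y,z=0): return T(TR,[[x,y,z]])[0]
def state():
    o=r.get_obs();M=R.from_rotvec(o['orientation']).as_matrix();return o,M
def plan(pos=None,jaw=None,flip=0):
    """needed: twist rad (jaw angle in world mod pi), then shift in tool axes after twist (mm)"""
    o,M=state();t=0
    if jaw is not None:
        cur=np.arctan2(M[1,1],M[0,1]);d=(jaw-cur+np.pi/2)%np.pi-np.pi/2
        t=-d+flip*np.pi   # tool z is down
    M2=M@R.from_rotvec([0,0,t]).as_matrix()
    print('t',round(o['clock'],2),'tcp',(o['tcp_pos']*1000).round(1),'F',o['contact_force'].round(1),'w',round(o['grip_width']*1000,1),'q7',o['joints'][6].round(2),'tilt',M[:,2].round(4))
    print('twist',round(t,4), 'rows',round(abs(t)/.187,1), 'jaw now',round(np.arctan2(M[1,1],M[0,1]),4))
    if pos is not None: print('shift',((np.array(pos)-o['tcp_pos'])@M2*1000).round(1))
E
python3 - <<'E'
from plan import *
a=tw(0,.225);print(a)
plan([a[0],a[1],.16],TR[2])
E
```

```text
[0.61404455 0.25159542 0.        ]
t 0.1 tcp [ 226.7 -635.2  207.8] F [ 0.1 -0.3  0.5] w 85.2 q7 -0.08 tilt [-6.0e-04  1.5e-03 -1.0e+00]
twist -1.3177 rows 7.0 jaw now -1.228
shift [848.5 465.3  48.9]
```

Call:
carry_out(motion="0 0 0 0 -0.18; 0 0 0 0 -0.18; 0 0 0 0 -0.18; 0 0 0 0 -0.18; 0 0 0 0 -0.18; 0 0 0 0 -0.18; 0 0 0 0 -0.18; 0 0 0 0 -0.058", newtons=40)

```text
clock: 1.1
tcp_pos: [0.2266, -0.6354, 0.2081]
orientation: [-2.115, -2.322, -0.001]
contact_force: [0.2, -0.2, 0.1]
grip_width: 0.0853
```

```bash
python3 - <<'E'
from plan import *
a=tw(0,.225)
plan([a[0],a[1],.16],TR[2])
E
```

```text
t 1.1 tcp [ 226.6 -635.4  208.1] F [ 0.2 -0.2  0.1] w 85.3 q7 1.12 tilt [-3.0e-04  1.1e-03 -1.0e+00]
twist 0.0034 rows 0.0 jaw now 0.0931
shift [848.7 465.4  48.9]
```

Call:
carry_out(motion="0 50 27 0 0; 0 50 27 0 0; 0 50 27 0 0; 0 50 27 0 0; 0 50 27 0 0; 0 50 27 0 0; 0 50 27 0 0; 0 50 27 0 0")

```text
clock: 2.1
tcp_pos: [0.4063, -0.2162, 0.2086]
orientation: [2.119, 2.319, -0.0]
contact_force: [0.8, -1.0, -0.1]
grip_width: 0.0851
```

Call:
carry_out(motion="0 50 27 0 0; 0 50 27 0 0; 0 50 27 0 0; 0 50 27 0 0; 0 50 27 0 0; 0 50 27 0 0; 0 50 27 0 0; 0 50 27 0 0")

```text
clock: 3.1
tcp_pos: [0.5857, 0.2011, 0.2082]
orientation: [-2.12, -2.319, 0.001]
contact_force: [0.4, -0.4, 0.6]
grip_width: 0.0852
```

```bash
python3 - <<'E'
from plan import *
a=tw(0,.225)
plan([a[0],a[1],.16],TR[2])
E
```

```text
t 3.1 tcp [585.7 201.1 208.2] F [ 0.4 -0.4  0.6] w 85.2 q7 -0.61 tilt [-6.e-04 -6.e-04 -1.e+00]
twist -0.0003 rows 0.0 jaw now 0.0894
shift [47.8 32.7 48.2]
```

Call:
carry_out(motion="0 45 31 40 0; 0 0 0 20 0; 0 0 0 0 0; 0 0 0 0 0; 0 0 0 0 0; 0 0 0 0 0; 0 0 0 0 0; 0 0 0 0 0")

```text
clock: 4.1
tcp_pos: [0.6101, 0.2437, 0.152]
orientation: [2.119, 2.319, 0.0]
contact_force: [-0.4, 0.2, 0.3]
grip_width: 0.0854
```

```bash
python3 - <<'E'
from plan import *
a=tw(0,.225)
plan([a[0],a[1],.078],TR[2])
f=grab_frame("top");g=grab_frame("side")
crop("top",215,130,355,250,5.5,"t2",f);crop("side",215,180,375,330,3.7,"s2",g)
E
```

```text
t 4.1 tcp [610.1 243.7 152. ] F [-0.4  0.2  0.3] w 85.4 q7 -0.69 tilt [ 3.e-04  0.e+00 -1.e+00]
twist 0.0002 rows 0.0 jaw now 0.0899
shift [ 7.5  4.6 74. ]
```

View pics/s2.png

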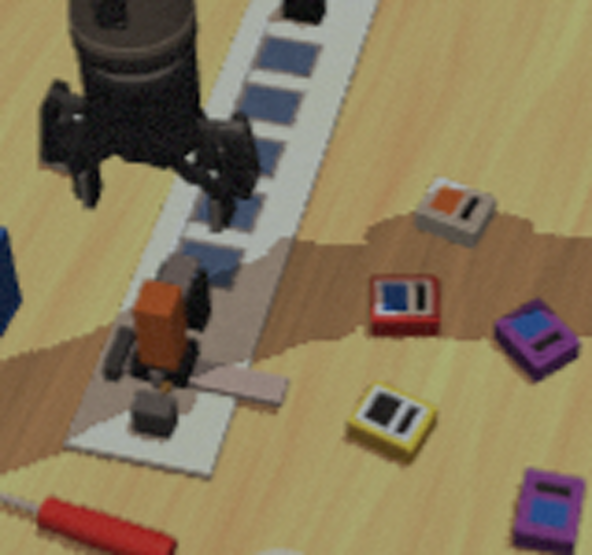

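View pics/t2.png

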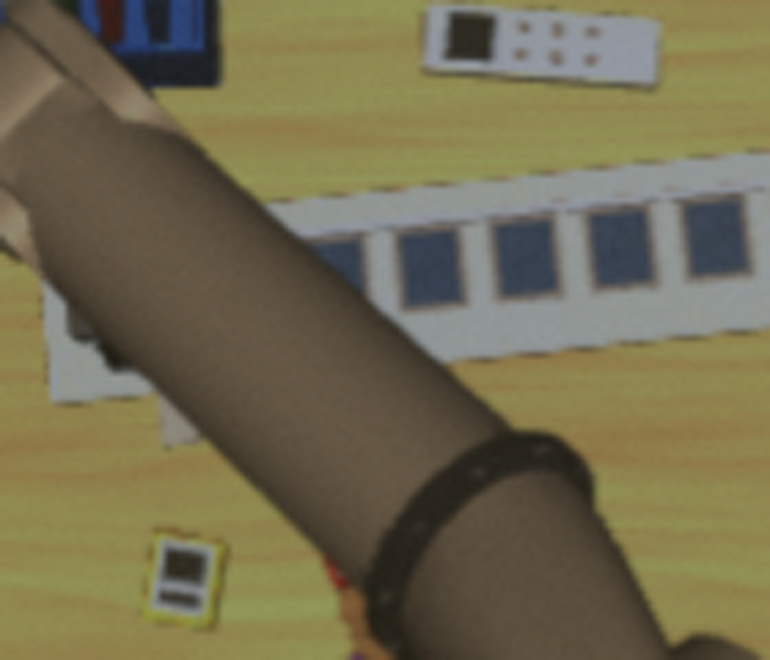

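Call:
carry_out(motion="0 8 5 0 0; 0 0 0 20 0; 0 0 0 20 0; 0 0 0 20 0; 0 0 0 14 0; 0 0 0 0 0; 0 0 0 0 0; 0 0 0 0 0")

```text
clock: 5.2
tcp_pos: [0.6149, 0.2525, 0.0787]
orientation: [2.119, 2.319, 0.002]
contact_force: [-0.2, -0.7, -0.2]
grip_width: 0.0855
```

Call:
carry_out(motion="1 0 0 0 0; 1 0 0 0 0; 1 0 0 0 0; 1 0 0 0 0; 1 0 0 0 0; 1 0 0 0 0; 1 0 0 0 0; 1 0 0 0 0", newtons=60)

```text
clock: 6.2
tcp_pos: [0.6143, 0.2522, 0.0778]
orientation: [2.119, 2.319, -0.0]
contact_force: [0.5, -1.0, -0.5]
grip_width: 0.0006
```

```bash
python3 - <<'E'
from plan import *
a=tw(0,.225)
plan([a[0],a[1],.078],TR[2])
E
```

```text
t 6.2 tcp [614.3 252.2  77.8] F [ 0.5 -1.  -0.5] w 0.6 q7 -0.75 tilt [-1.e-04 -1.e-04 -1.e+00]
twist 0.0003 rows 0.0 jaw now 0.09
shift [-0.5 -0.3 -0.2]
```

```bash
python3 - <<'E'
from plan import *
f=grab_frame("top");g=grab_frame("side")
crop("top",215,130,355,250,5.5,"t3",f);crop("side",215,180,375,330,3.7,"s3",g)
E
```

```text
(no output)
```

View pics/s3.png

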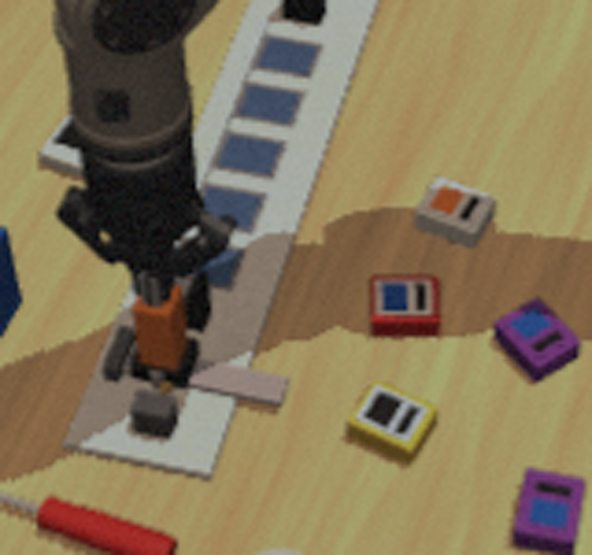

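View pics/t3.png

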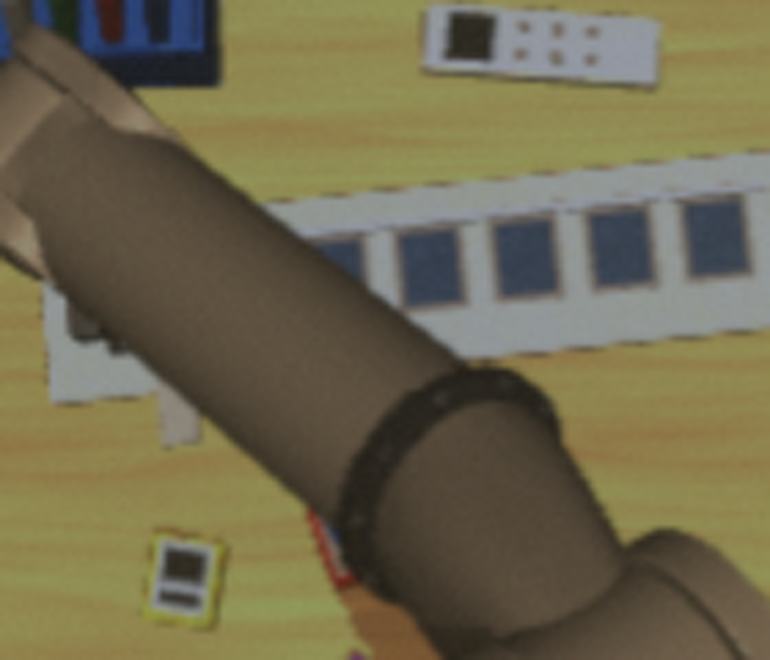

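```bash
python3 - <<'E'
from plan import *
print(unproj("top",np.array([[127,139]])/4.7+[215,150]-.4,.1))
print(unproj("side",np.array([[110,328]])/3.3+[225,160]-.35,.1))
for n in("top","side"): print(n,proj(n,tw(0,.225,.1)),proj(n,tw(0,0,.01)))
tc=lambda a:np.array(a)/4.7+[215,150]-0.4
print('cradL',unproj("top",tc([[208,145]]),.064),tw(0,.175))
print('cradR',unproj("top",tc([[690,95]]),.064),tw(0,-.175))
print('det',unproj("top",tc([[73,174]]),.04))
E
```

```text
[[0.61473248 0.25123145 0.1       ]]
[[0.61143161 0.2482562  0.1       ]]
top [[241.50931002 179.38442624]] [[310.4106668  176.93216761]]
side [[256.58785497 259.73117354]] [[281.67699683 221.4291805 ]]
cradL [[0.61572309 0.19898564 0.064     ]] [0.61852354 0.20179644 0.        ]
cradR [[ 0.64578315 -0.14399376  0.064     ]] [ 0.64987646 -0.14679644  0.        ]
det [[0.60060912 0.29919241 0.04      ]]
```

```bash
python3 - <<'E'
from plan import *
g=grab_frame("side")
crop("side",225,205,285,275,10,"s4",g)
o,M=state()
u=proj("side",[o['tcp_pos'],o['tcp_pos']+[0,0,.03],tw(0,.225,.1)]);print(u,(u-[225,205])*10,M[:,1],o['joints'])
E
```

```text
[[257.05610312 264.91032631]
 [256.19010691 258.08576549]
 [256.58785497 259.73117354]] [[320.56103125 599.10326315]
 [311.9010691  530.85765493]
 [315.87854974 547.31173535]] [ 9.95957131e-01  8.98297960e-02 -2.69103344e-06] [-0.06035183  0.67437764 -0.61356355  1.65549831  0.45486966  0.95847226
 -0.74733688]
```

View pics/s4.png

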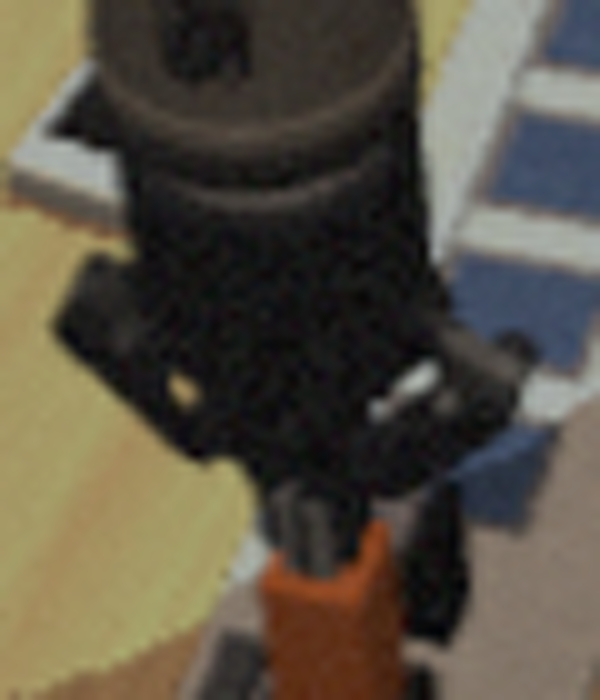

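```bash
python3 - <<'E'
from plan import *
p=np.array([.6101,.2437,.152]);j=np.array([.996,.0898,0])
for z in(0,.013,.025,.035):
  print(z,proj("side",[p+j*.05+[0,0,z],p-j*.05+[0,0,z]]).round(1).tolist())
E
```

```text
0 [[239.5, 242.1], [276.0, 249.2]]
0.013 [[239.0, 238.9], [275.7, 246.0]]
0.025 [[238.5, 236.0], [275.5, 243.1]]
0.035 [[238.1, 233.5], [275.3, 240.6]]
```

Call:
carry_out(motion="1 0 0 -20 0; 1 0 0 -20 0; 1 0 0 -20 0; 1 0 0 0 0; 1 0 0 0 0; 1 0 0 0 0; 1 0 0 0 0; 1 0 0 0 0")

```text
clock: 7.35
tcp_pos: [0.6141, 0.2522, 0.1374]
orientation: [-2.119, -2.319, 0.001]
contact_force: [-1.2, -0.1, -0.7]
grip_width: 0.0
```

```bash
python3 - <<'E'
from plan import *
plan()
g=grab_frame("side")
crop("side",225,205,285,275,10,"s5",g)
o,M=state()
u=proj("side",[o['tcp_pos']+[0,0,z] for z in (0,.01,.02,.03)]);print((u-[225,205])*10)
E
```

```text
t 7.35 tcp [614.1 252.2 137.4] F [-1.2 -0.1 -0.7] w 0.0 q7 -0.71 tilt [-7.e-04 -2.e-04 -1.e+00]
twist 0 rows 0.0 jaw now 0.0901
[[303.47782228 461.29422924]
 [300.43375348 437.33235699]
 [297.35589597 413.11389667]
 [294.24366844 388.63457949]]
```

View pics/s5.png

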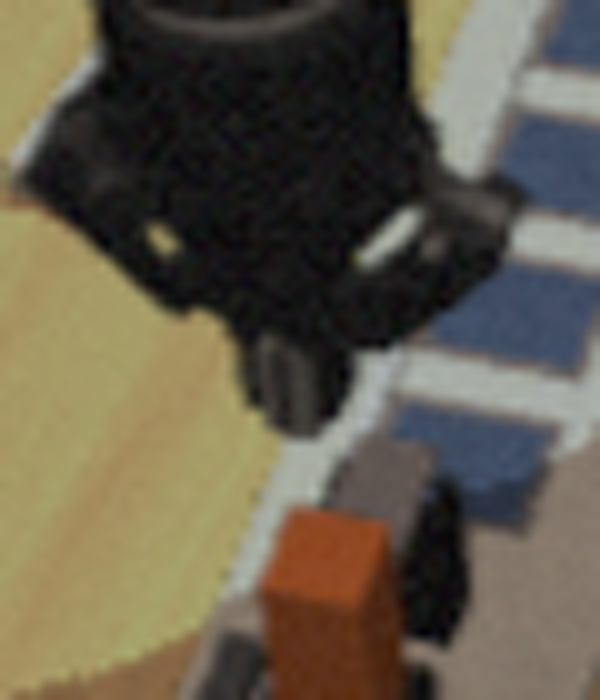

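Call:
carry_out(motion="0 0 0 0 0; 0 0 0 0 0; 0 0 0 0 0; 0 0 0 20 0; 0 0 0 20 0; 0 0 0 20 0; 0 0 0 20 0; 0 0 0 0 0")

```text
clock: 8.4
tcp_pos: [0.6129, 0.2514, 0.0552]
orientation: [-2.118, -2.318, 0.006]
contact_force: [-0.7, -0.6, 0.2]
grip_width: 0.0853
```

Call:
carry_out(motion="1 0 0 0 0; 1 0 0 0 0; 1 0 0 0 0; 1 0 0 0 0; 1 0 0 0 0; 1 0 0 0 0; 1 0 0 0 0; 1 0 0 0 0", newtons=60)

```text
clock: 9.4
tcp_pos: [0.6145, 0.2524, 0.0588]
orientation: [2.119, 2.319, 0.001]
contact_force: [-1.5, -0.8, 5.7]
grip_width: 0.0286
```

```bash
python3 - <<'E'
from plan import *
plan()
g=grab_frame("side")
crop("side",225,205,285,275,10,"s6",g)
E
```

```text
t 9.4 tcp [614.5 252.4  58.8] F [-1.5 -0.8  5.7] w 28.6 q7 -0.76 tilt [ 9.e-04  1.e-04 -1.e+00]
twist 0 rows 0.0 jaw now 0.0899
```

View pics/s6.png

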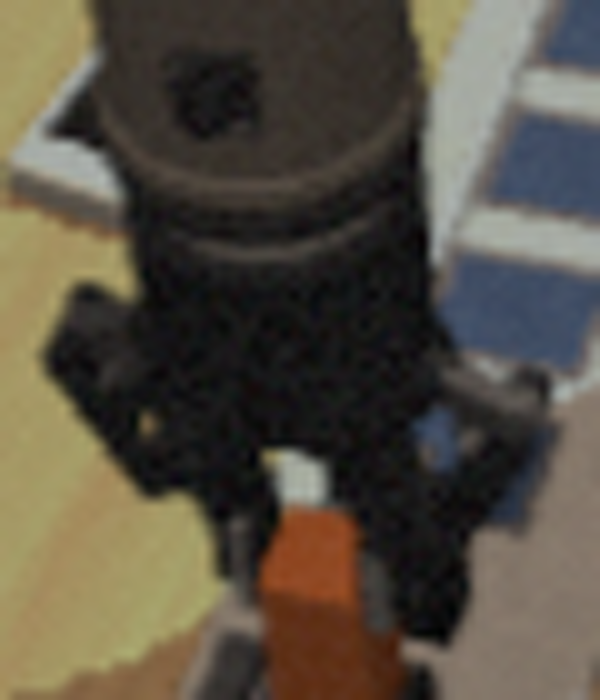

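Call:
carry_out(motion="1 0 -8 0 0; 1 0 -8 0 0; 1 0 -8 0 0; 1 0 -8 0 0; 1 0 -8 0 0; 1 0 -8 0 0; 1 0 -8 0 0; 1 0 -4 0 0")

```text
clock: 10.45
tcp_pos: [0.5548, 0.2471, 0.0587]
orientation: [2.118, 2.318, 0.003]
contact_force: [2.0, -0.1, 5.3]
grip_width: 0.0284
```

```bash
python3 - <<'E'
from plan import *
plan(tw(-.06,.225,.058),TR[2])
f=grab_frame("top");g=grab_frame("side")
crop("side",215,180,375,330,3.7,"s7",g)
E
```

```text
t 10.45 tcp [554.8 247.1  58.7] F [ 2.  -0.1  5.3] w 28.4 q7 -0.82 tilt [ 2.e-03  5.e-04 -1.e+00]
twist 0.0004 rows 0.0 jaw now 0.0901
shift [-0.8 -0.6  0.7]
```

View pics/s7.png

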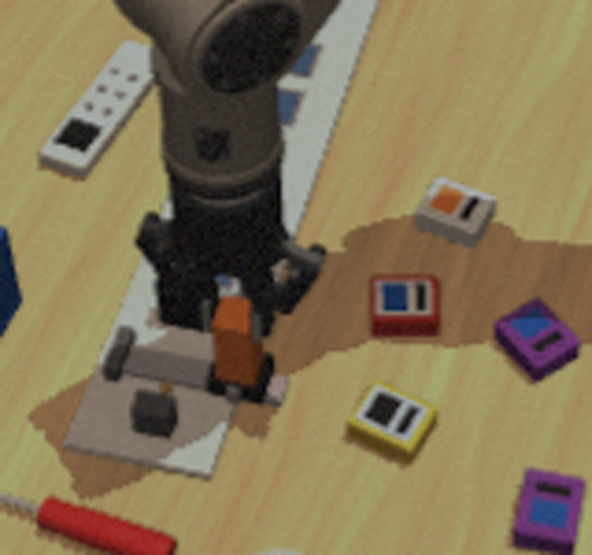

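```bash
sed -i 's/^TR=.*/TR=[.6347,.0275,.0897]/' plan.py; python3 - <<'E'
from plan import *
print(unproj("side",np.array([[394,415],[405,297],[457,207]])/3.7+[215,180]-.37,.022).round(4))
E
```

```text
[[0.4338 0.2421 0.022 ]
 [0.4602 0.1359 0.022 ]
 [0.4488 0.0352 0.022 ]]
```

Call:
carry_out(motion="0 0 0 0 0; 0 0 0 0 0; 0 0 0 0 0; 0 0 0 -30 0; 0 0 0 -40 0; 0 0 0 -40 0; 0 0 0 0 0.12; 0 0 0 0 0.112")

```text
clock: 11.55
tcp_pos: [0.5546, 0.2468, 0.1683]
orientation: [2.377, 2.053, 0.001]
contact_force: [-0.3, -0.1, -0.7]
grip_width: 0.0855
```

```bash
python3 - <<'E'
from plan import *
plan([.4375,.2405,.08],-.1425)
E
```

```text
t 11.55 tcp [554.6 246.8 168.3] F [-0.3 -0.1 -0.7] w 85.5 q7 -0.94 tilt [ 6.e-04  2.e-04 -1.e+00]
twist -0.0035 rows 0.0 jaw now -0.146
shift [ -22.9 -115.1   88.2]
```

Call:
carry_out(motion="0 -7 -40 0 0; 0 -7 -40 0 0; 0 -8 -36 30 0; 0 0 0 30 0; 0 0 0 28 0; 0 0 0 0 0; 0 0 0 0 0; 0 0 0 0 0")

```text
clock: 12.55
tcp_pos: [0.4374, 0.242, 0.0809]
orientation: [2.373, 2.058, 0.003]
contact_force: [0.8, 0.5, 0.5]
grip_width: 0.0851
```

```bash
python3 - <<'E'
from plan import *
plan([.436,.2415,-.018],-.1425)
g=grab_frame("side")
crop("side",270,230,370,330,6,"s8",g)
E
```

```text
t 12.55 tcp [437.4 242.   80.9] F [0.8 0.5 0.5] w 85.1 q7 -1.12 tilt [ 0.0018  0.001  -1.    ]
twist 0.0003 rows 0.0 jaw now -0.1422
shift [-0.8 -1.5 98.9]
```

View pics/s8.png

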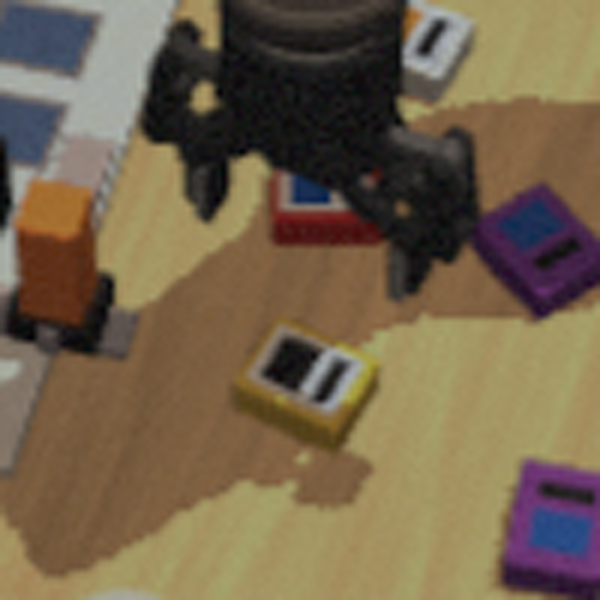

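Call:
carry_out(motion="0 -1 -1 20 0; 0 0 0 25 0; 0 0 0 25 0; 0 0 0 10 0; 0 0 0 5 0; 0 0 0 5 0; 0 0 0 5 0; 0 0 0 0 0")

```text
clock: 13.6
tcp_pos: [0.4354, 0.2405, -0.0152]
orientation: [2.373, 2.058, -0.0]
contact_force: [0.8, -0.0, 0.3]
grip_width: 0.0852
```

```bash
python3 - <<'E'
from plan import *
plan([.436,.2415,-.018],-.1425)
g=grab_frame("side")
crop("side",270,230,370,330,6,"s9",g)
E
```

```text
t 13.6 tcp [435.4 240.5 -15.2] F [ 0.8 -0.   0.3] w 85.2 q7 -1.25 tilt [-0.e+00 -1.e-04 -1.e+00]
twist 0.0005 rows 0.0 jaw now -0.142
shift [1.  0.4 2.8]
```

View pics/s9.png

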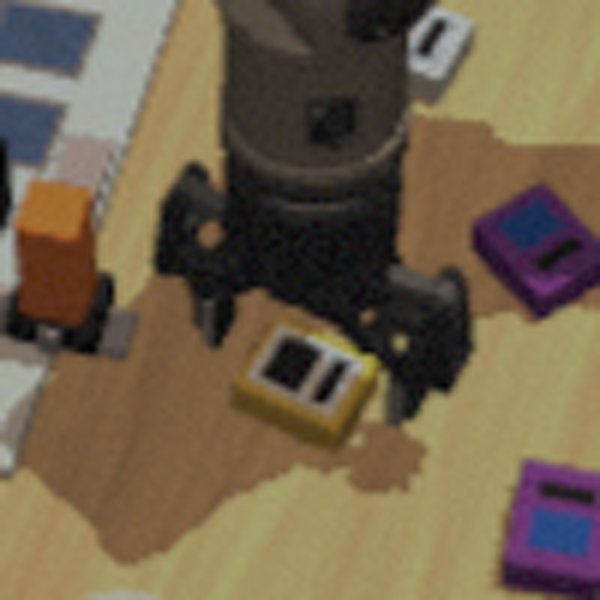

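Call:
carry_out(motion="0.2 0 0 2 0; 1 0 0 0 0; 1 0 0 0 0; 1 0 0 0 0; 1 0 0 0 0; 1 0 0 0 0; 1 0 0 0 0; 1 0 0 0 0", newtons=50)

```text
clock: 14.65
tcp_pos: [0.4356, 0.2407, -0.017]
orientation: [2.373, 2.058, 0.001]
contact_force: [-0.5, -1.0, 4.9]
grip_width: 0.0529
```

Call:
carry_out(motion="1 0 0 -5 0; 1 0 0 -10 0; 1 0 0 -20 0; 1 0 0 -20 0; 1 0 0 -10 0; 1 0 0 0 -0.12; 1 0 0 0 -0.112; 1 0 0 0 0")

```text
clock: 15.65
tcp_pos: [0.4353, 0.2404, 0.0477]
orientation: [-2.12, -2.318, 0.0]
contact_force: [0.4, -0.5, -0.9]
grip_width: 0.0527
```

```bash
python3 - <<'E'
from plan import *
plan(tw(-.004,.060,.06),TR[2])
f=grab_frame("top");g=grab_frame("side")
crop("side",240,160,370,330,3.5,"s10",g);crop("top",215,130,355,250,5.5,"t10",f)
E
```

```text
t 15.65 tcp [435.3 240.4  47.7] F [ 0.4 -0.5 -0.9] w 52.7 q7 -0.97 tilt [-4.e-04  0.e+00 -1.e+00]
twist -0.0009 rows 0.0 jaw now 0.0888
shift [-169.9  175.5  -12.4]
```

View pics/s10.png

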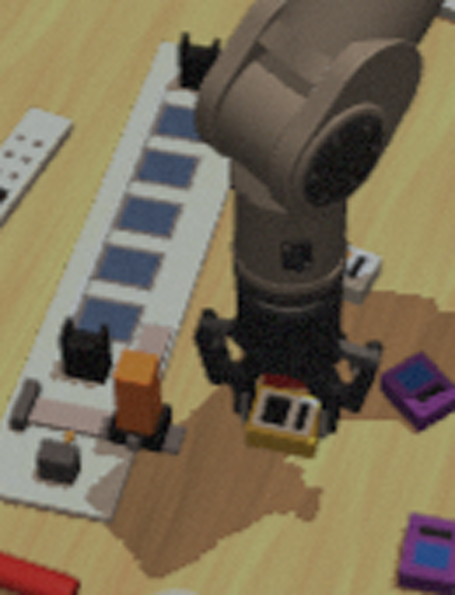

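View pics/t10.png

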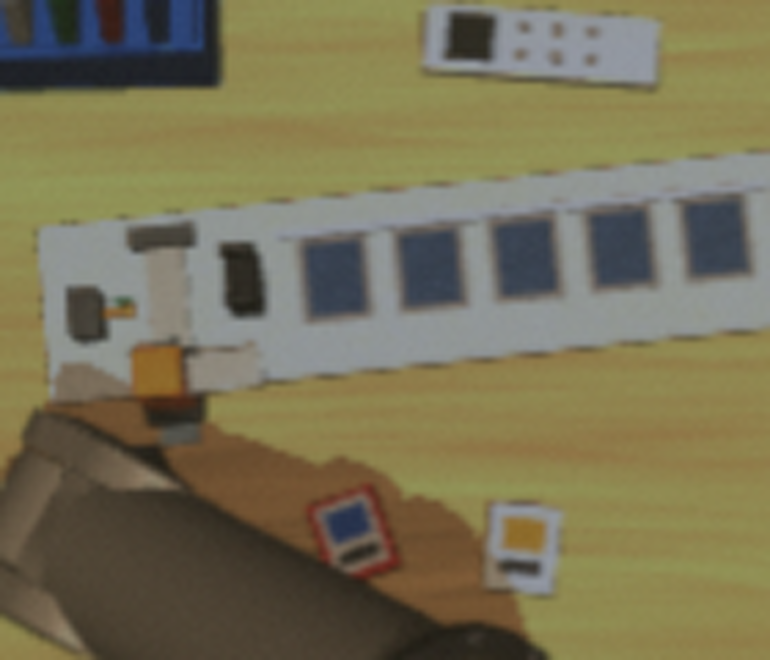

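Call:
carry_out(motion="1 -30 0 -15 0; 1 -40 0 -15 0; 1 -40 0 0 0; 1 -40 30 0 0; 1 -20 40 0 0; 1 0 40 0 0; 1 0 40 0 0; 1 0 25 0 0")

```text
clock: 16.75
tcp_pos: [0.6267, 0.087, 0.0776]
orientation: [2.122, 2.316, 0.001]
contact_force: [0.5, 0.5, -1.4]
grip_width: 0.0529
```

Call:
carry_out(motion="1 0 0 0 0; 1 0 0 0 0; 1 0 0 10 0; 1 0 0 10 0; 1 0 0 10 0; 1 0 0 10 0; 1 0 0 0 0; 1 0 0 0 0")

```text
clock: 17.75
tcp_pos: [0.6252, 0.0872, 0.0379]
orientation: [2.119, 2.319, 0.001]
contact_force: [0.2, -0.4, -1.1]
grip_width: 0.0527
```

```bash
python3 - <<'E'
from plan import *
plan(tw(-.004,.060,.005),TR[2])
f=grab_frame("top");g=grab_frame("side")
crop("side",240,160,370,330,3.5,"s11",g);crop("top",215,130,355,250,5.5,"t11",f)
E
```

```text
t 17.75 tcp [625.2  87.2  37.9] F [ 0.2 -0.4 -1.1] w 52.7 q7 -0.54 tilt [ 3.e-04  2.e-04 -1.e+00]
twist 0.0003 rows 0.0 jaw now 0.09
shift [-0.3  0.1 32.9]
```

View pics/s11.png

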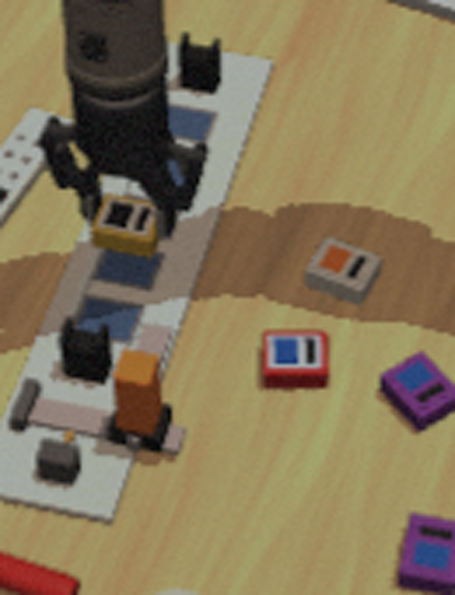

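View pics/t11.png

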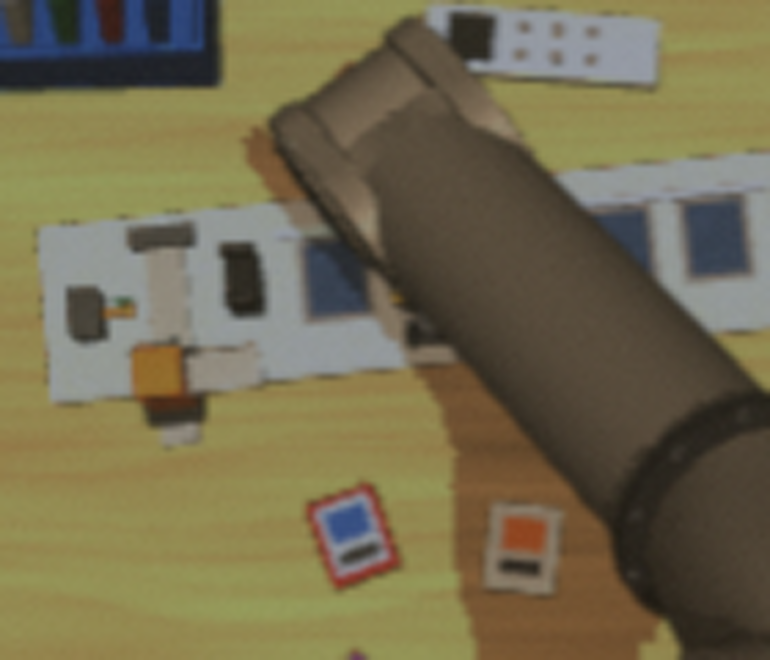

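Call:
carry_out(motion="1 0 0 10 0; 1 0 0 10 0; 1 0 0 10 0; 1 0 0 6 0; 1 0 0 3 0; 1 0 0 2 0; 1 0 0 2 0; 1 0 0 0 0")

```text
clock: 18.85
tcp_pos: [0.625, 0.087, -0.0052]
orientation: [2.119, 2.319, 0.0]
contact_force: [0.7, -1.1, -0.5]
grip_width: 0.0528
```

```bash
python3 - <<'E'
from plan import *
plan(tw(0,.060,-.007),TR[2])
g=grab_frame("side")
crop("side",240,190,310,260,8,"s12",g)
E
```

```text
t 18.85 tcp [625.   87.   -5.2] F [ 0.7 -1.1 -0.5] w 52.8 q7 -0.57 tilt [ 1.e-04 -0.e+00 -1.e+00]
twist 0.0003 rows 0.0 jaw now 0.09
shift [-0.1  4.3  1.8]
```

View pics/s12.png

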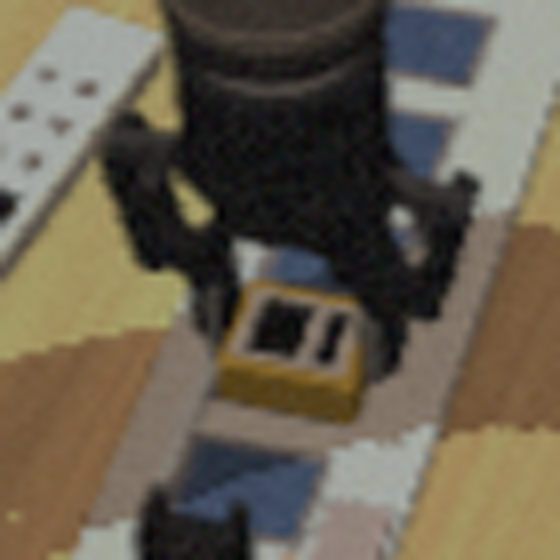

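Call:
carry_out(motion="1 0 0 1 0; 1 0 0 1 0; 1 0 0 1 0; 0.3 0 0 0 0; 0.3 0 0 0 0; 0.3 0 0 0 0; 0.3 0 0 0 0; 0.3 0 0 0 0")

```text
clock: 19.9
tcp_pos: [0.625, 0.087, -0.0083]
orientation: [-2.119, -2.319, 0.0]
contact_force: [-0.2, -0.4, -0.6]
grip_width: 0.0595
```

```bash
python3 - <<'E'
from plan import *
plan(tw(0,.060,-.007),TR[2])
E
```

```text
t 19.9 tcp [625.   87.   -8.3] F [-0.2 -0.4 -0.6] w 59.5 q7 -0.57 tilt [-1.e-04  0.e+00 -1.e+00]
twist 0.0002 rows 0.0 jaw now 0.0899
shift [-0.2  4.3 -1.3]
```

Push gently towards the lip.

Call:
carry_out(motion="0.3 0 2 0 0; 0.3 0 2 0 0; 0.3 0 1 0 0; 0.3 0 1 0 0; 0.3 0 1 0 0; 0.3 0 0.5 0 0; 0.3 0 0 0 0; 0.3 0 0 0 0")

```text
clock: 20.9
tcp_pos: [0.632, 0.0877, -0.0083]
orientation: [-2.119, -2.319, 0.001]
contact_force: [-2.0, 0.2, 1.3]
grip_width: 0.0598
```

```bash
python3 - <<'E'
from plan import *
plan(tw(0,.060,-.007),TR[2])
g=grab_frame("side")
crop("side",240,190,310,260,8,"s13",g)
E
```

```text
t 20.9 tcp [632.   87.7  -8.3] F [-2.   0.2  1.3] w 59.8 q7 -0.57 tilt [-8.e-04 -2.e-04 -1.e+00]
twist 0.0004 rows 0.0 jaw now 0.0901
shift [-0.2 -2.7 -1.3]
```

View pics/s13.png

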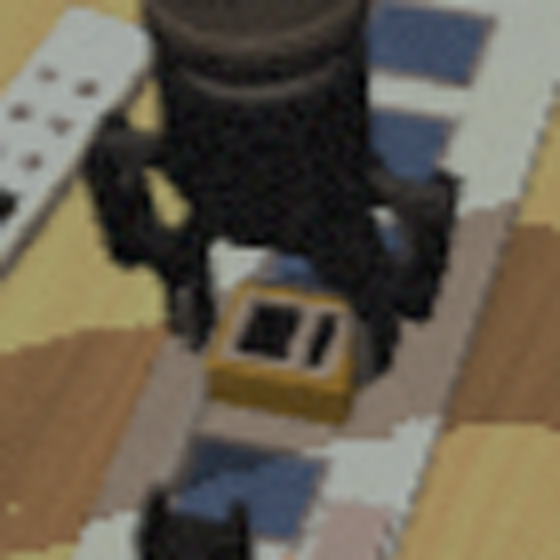

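Call:
carry_out(motion="0.3 0 0.7 0 0; 0.3 0 0 0 0; 0.3 0 0.7 0 0; 0.3 0 0 0 0; 0.3 0 0.6 0 0; 0.3 0 0 0 0; 0.3 0 0 0 0; 0.3 0 0 0 0")

```text
clock: 21.95
tcp_pos: [0.632, 0.0876, -0.0086]
orientation: [-2.117, -2.318, 0.006]
contact_force: [-8.6, -0.7, 6.6]
grip_width: 0.0598
```

```bash
python3 - <<'E'
from plan import *
plan(tw(0,.060,-.007),TR[2])
E
```

```text
t 21.95 tcp [632.   87.6  -8.6] F [-8.6 -0.7  6.6] w 59.8 q7 -0.57 tilt [-0.0045 -0.0014 -1.    ]
twist 0.0006 rows 0.0 jaw now 0.0903
shift [-0.1 -2.7 -1.6]
```

Call:
carry_out(motion="0.3 0 -2 0 0; 0.3 0 -2 0 0; 0.2 0 0 -10 0; 0.2 0 0 -20 0; 0 0 0 -30 0; 0 0 0 -30 0; 0 0 0 0 -0.13; 0 0 0 0 -0.124")

```text
clock: 22.95
tcp_pos: [0.6317, 0.0877, 0.0843]
orientation: [1.802, 2.57, 0.003]
contact_force: [0.1, -0.5, -0.8]
grip_width: 0.0853
```

```bash
python3 - <<'E'
from plan import *
plan([.4615,.136,-.017],.344)
f=grab_frame("top");g=grab_frame("side")
crop("side",240,160,370,330,3.5,"s14",g);crop("top",215,130,355,290,4.5,"t14",f)
E
```

```text
t 22.95 tcp [631.7  87.7  84.3] F [ 0.1 -0.5 -0.8] w 85.3 q7 -0.28 tilt [ 3.4e-03  1.0e-04 -1.0e+00]
twist 0.0039 rows 0.0 jaw now 0.3479
shift [ 103.  -144.3  100.7]
```

View pics/s14.png

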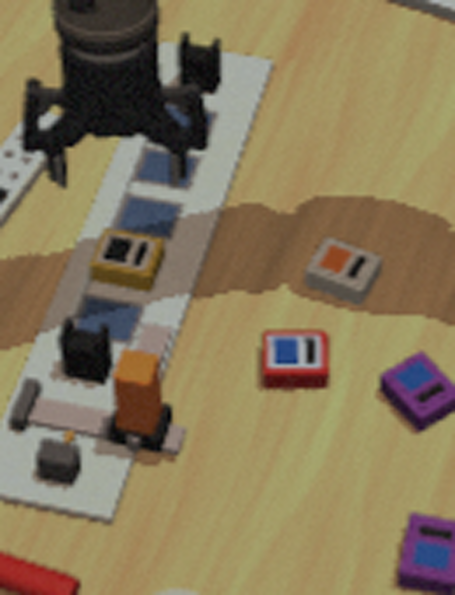

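View pics/t14.png

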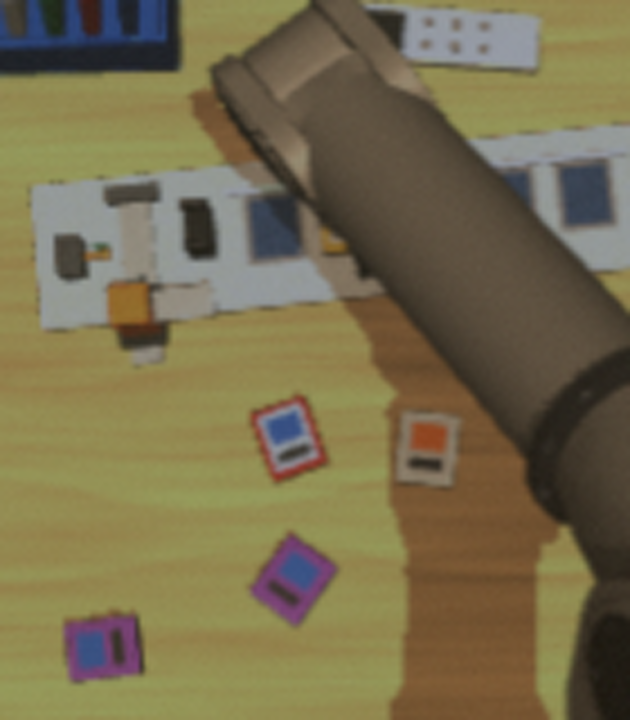

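Call:
carry_out(motion="0 30 -42 0 0; 0 30 -42 0 0; 0 30 -42 0 0; 0 13 -18 0 0; 0 0 0 20 0; 0 0 0 20 0; 0 0 0 20 0; 0 0 0 0 0")

```text
clock: 24.05
tcp_pos: [0.4601, 0.1352, 0.0202]
orientation: [-1.81, -2.566, 0.003]
contact_force: [-0.4, 0.4, 0.4]
grip_width: 0.0856
```

```bash
python3 - <<'E'
from plan import *
plan([.4615,.136,-.017],.344)
g=grab_frame("side")
crop("side",290,220,360,290,8,"s15",g)
E
```

```text
t 24.05 tcp [460.1 135.2  20.2] F [-0.4  0.4  0.4] w 85.6 q7 -0.57 tilt [-2.5e-03 -7.0e-04 -1.0e+00]
twist -0.0021 rows 0.0 jaw now 0.3419
shift [ 0.2  1.7 37.2]
```

View pics/s15.png

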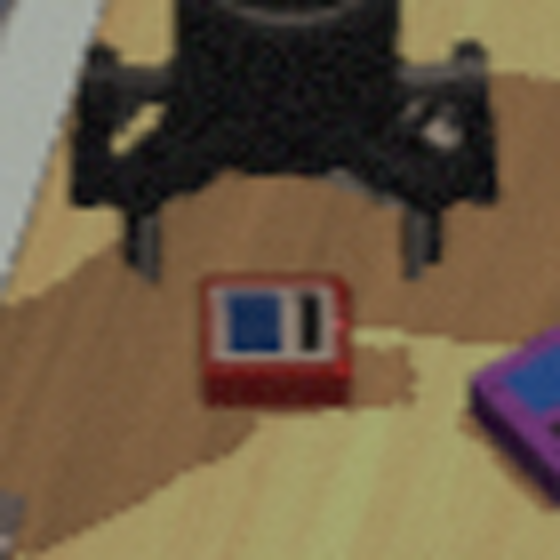

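Call:
carry_out(motion="0 0 1.5 15 0; 0 0 0 15 0; 0 0 0 7 0; 0 0 0 0 0; 1 0 0 0 0; 1 0 0 0 0; 1 0 0 0 0; 1 0 0 0 0")

```text
clock: 25.1
tcp_pos: [0.4621, 0.1366, -0.0145]
orientation: [1.808, 2.568, 0.001]
contact_force: [-1.6, -0.6, 6.2]
grip_width: 0.0527
```

Call:
carry_out(motion="1 0 0 0 0; 1 0 0 0 0; 1 0 0 -5 0; 1 0 0 -15 0; 1 0 0 -20 0; 1 0 0 -20 0; 1 0 0 0 0.13; 1 0 0 0 0.124")

```text
clock: 26.1
tcp_pos: [0.462, 0.1365, 0.046]
orientation: [2.124, 2.314, 0.002]
contact_force: [0.1, 1.0, -1.2]
grip_width: 0.0526
```

```bash
python3 - <<'E'
from plan import *
plan(tw(-.004,0,.045),TR[2])
g=grab_frame("side")
crop("side",240,160,370,330,3.5,"s16",g)
E
```

```text
t 26.1 tcp [462.  136.5  46. ] F [ 0.1  1.  -1.2] w 52.6 q7 -0.75 tilt [ 1.2e-03  4.0e-04 -1.0e+00]
twist -0.0041 rows 0.0 jaw now 0.0856
shift [-124.   158.3    1.2]
```

View pics/s16.png

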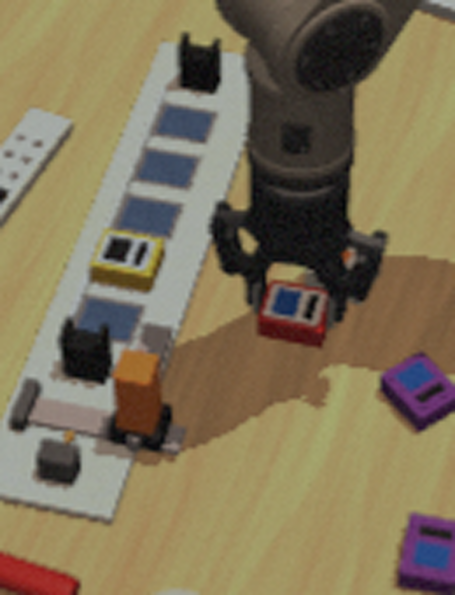

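Call:
carry_out(motion="1 0 0 0 -0.004; 1 -40 30 0 0; 1 -40 40 0 0; 1 -40 40 0 0; 1 -4 40 0 0; 1 0 8 0 0; 1 0 0 0 0; 1 0 0 0 0")

```text
clock: 27.15
tcp_pos: [0.629, 0.0284, 0.0446]
orientation: [-2.111, -2.325, 0.002]
contact_force: [0.0, 0.6, -1.1]
grip_width: 0.0524
```

```bash
python3 - <<'E'
from plan import *
plan(tw(-.004,0,-.0035),TR[2])
f=grab_frame("top");g=grab_frame("side")
crop("side",240,160,370,330,3.5,"s17",g);crop("top",215,130,355,290,4.5,"t17",f)
E
```

```text
t 27.15 tcp [629.   28.4  44.6] F [ 0.   0.6 -1.1] w 52.4 q7 -0.43 tilt [-1.5e-03 -1.0e-04 -1.0e+00]
twist 0.0065 rows 0.0 jaw now 0.0962
shift [-1.5  1.7 48.1]
```

View pics/s17.png

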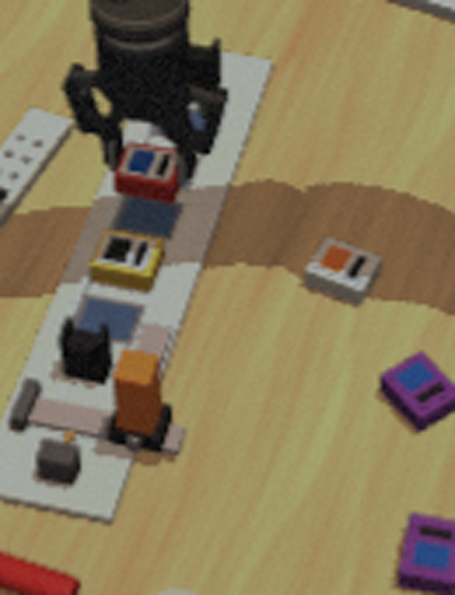

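Call:
carry_out(motion="1 0 0 0 0.006; 1 -1.5 1.5 12 0; 1 0 0 12 0; 1 0 0 12 0; 1 0 0 6 0; 1 0 0 2 0; 1 0 0 2 0; 1 0 0 0 0")

```text
clock: 28.25
tcp_pos: [0.6323, 0.0264, -0.001]
orientation: [2.121, 2.317, 0.0]
contact_force: [0.4, -0.5, -0.4]
grip_width: 0.0525
```

```bash
python3 - <<'E'
from plan import *
plan(tw(0,0,-.0045),TR[2])
g=grab_frame("side")
crop("side",250,180,320,250,8,"s18",g)
E
```

```text
t 28.25 tcp [632.3  26.4  -1. ] F [ 0.4 -0.5 -0.4] w 52.5 q7 -0.47 tilt [ 4.e-04 -0.e+00 -1.e+00]
twist -0.0017 rows 0.0 jaw now 0.088
shift [0.8 2.4 3.5]
```

View pics/s18.png

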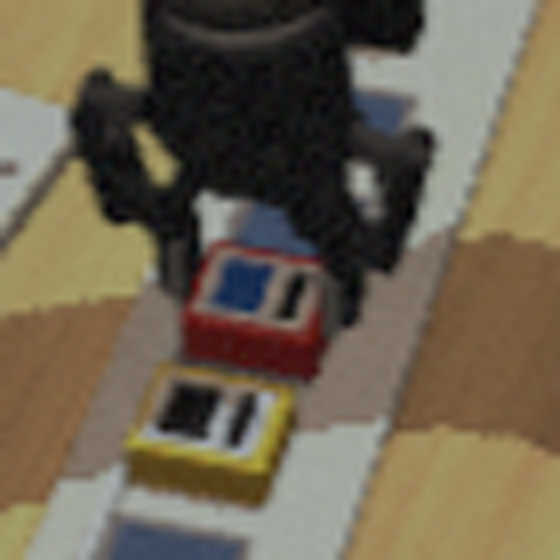

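Call:
carry_out(motion="1 0.8 0 1 -0.002; 1 0 0 1 0; 1 0 0 1 0; 1 0 0 0 0; 1 0 0 1 0; 1 0 0 0 0; 1 0 0 0 0; 1 0 0 0 0")

```text
clock: 29.3
tcp_pos: [0.6321, 0.0272, -0.0045]
orientation: [2.119, 2.319, -0.0]
contact_force: [-3.0, -0.5, 6.9]
grip_width: 0.0522
```

```bash
python3 - <<'E'
from plan import *
plan(tw(0,0,-.0045),TR[2])
E
```

```text
t 29.3 tcp [632.1  27.2  -4.5] F [-3.  -0.5  6.9] w 52.2 q7 -0.47 tilt [ 1.e-04 -5.e-04 -1.e+00]
twist 0.0002 rows 0.0 jaw now 0.0899
shift [0.1 2.6 0. ]
```

Contact with the deck. Release and push.

Call:
carry_out(motion="0.3 0 0 0 0; 0.3 0 0 0 0; 0.3 0 0 2 0; 0.3 0 0 0 0; 0.3 0 2 0 0; 0.3 0 1.5 0 0; 0.3 0 1 0 0; 0.3 0 0 0 0")

```text
clock: 30.3
tcp_pos: [0.6367, 0.0277, -0.0072]
orientation: [2.119, 2.319, 0.0]
contact_force: [0.3, -0.5, -0.4]
grip_width: 0.0597
```

Call:
carry_out(motion="0.3 0 0.7 0 0; 0.3 0 0 0 0; 0.3 0 0.7 0 0; 0.3 0 0 0 0; 0.3 0 0.6 0 0; 0.3 0 0 0 0; 0.3 0 0 0 0; 0.3 0 0 0 0")

```text
clock: 31.3
tcp_pos: [0.6373, 0.0277, -0.0074]
orientation: [-2.118, -2.318, 0.003]
contact_force: [-4.7, -0.2, 2.5]
grip_width: 0.0598
```

```bash
python3 - <<'E'
from plan import *
plan(tw(0,0,-.0045),TR[2])
g=grab_frame("side")
crop("side",250,180,320,250,8,"s19",g)
E
```

```text
t 31.3 tcp [637.3  27.7  -7.4] F [-4.7 -0.2  2.5] w 59.8 q7 -0.47 tilt [-2.3e-03 -6.0e-04 -1.0e+00]
twist 0.0004 rows 0.0 jaw now 0.0901
shift [ 0.  -2.7 -2.9]
```

View pics/s19.png

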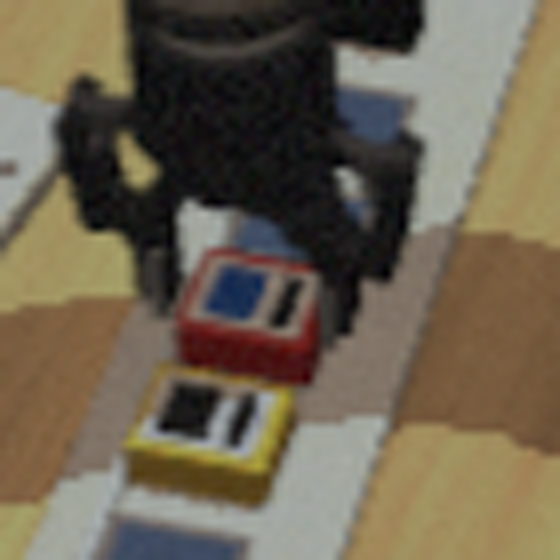

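Call:
carry_out(motion="0.3 0 -2 0 0; 0.3 0 -2 0 0; 0.2 0 0 -10 0; 0.2 0 0 -20 0; 0 0 0 -30 0; 0 0 0 -30 0; 0 0 0 0 0.09; 0 0 0 0 0.094")

```text
clock: 32.35
tcp_pos: [0.6356, 0.0276, 0.0852]
orientation: [2.325, 2.11, 0.004]
contact_force: [0.2, 0.4, -0.0]
grip_width: 0.0855
```

Call:
carry_out(motion="0 0 -40 0 0; 0 0 -40 0 0; 0 0 -40 0 0; 0 0 -40 0 0; 0 0 -20 0 0; 0 0 0 0 0; 0 0 0 0 0; 0 0 0 0 0")

```text
clock: 33.35
tcp_pos: [0.4568, 0.0444, 0.0832]
orientation: [2.324, 2.114, 0.002]
contact_force: [0.5, -0.4, 0.0]
grip_width: 0.0852
```

```bash
python3 - <<'E'
from plan import *
plan([.4507,.0345,-.017],-.094)
f=grab_frame("top");g=grab_frame("side")
crop("side",230,160,370,330,3.5,"s20",g);crop("top",215,130,385,290,4.5,"t20",f)
E
```

```text
t 33.35 tcp [456.8  44.4  83.2] F [ 0.5 -0.4  0. ] w 85.2 q7 -0.65 tilt [ 1.3e-03  5.0e-04 -1.0e+00]
twist -0.0006 rows 0.0 jaw now -0.0946
shift [-10.5  -5.3 100.2]
```

View pics/s20.png

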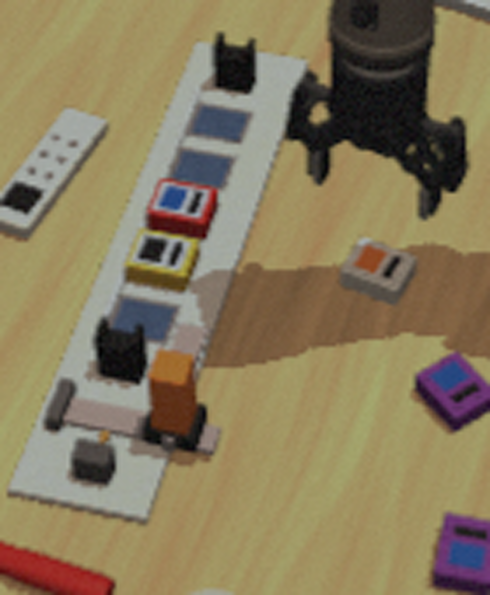

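View pics/t20.png

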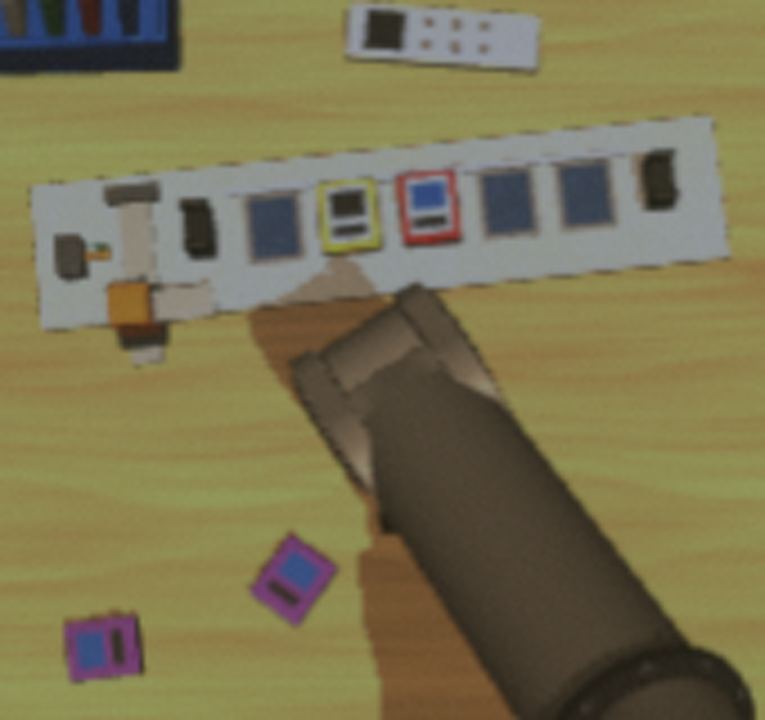

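Call:
carry_out(motion="0 -10.5 -5 20 0; 0 0 0 20 0; 0 0 0 20 0; 0 0 0 20 0; 0 0 0 10 0; 0 0 0 8 0; 0 0 0 0 0; 0 0 0 0 0")

```text
clock: 34.45
tcp_pos: [0.4498, 0.0344, -0.0148]
orientation: [2.323, 2.114, 0.001]
contact_force: [-0.4, 0.3, 0.3]
grip_width: 0.0853
```

```bash
python3 - <<'E'
from plan import *
plan([.4507,.0345,-.017],-.094)
g=grab_frame("side")
crop("side",300,200,370,270,8,"s21",g)
E
```

```text
t 34.45 tcp [449.8  34.4 -14.8] F [-0.4  0.3  0.3] w 85.3 q7 -0.81 tilt [ 8.e-04  0.e+00 -1.e+00]
twist 0.0 rows 0.0 jaw now -0.094
shift [0.1 0.9 2.2]
```

View pics/s21.png

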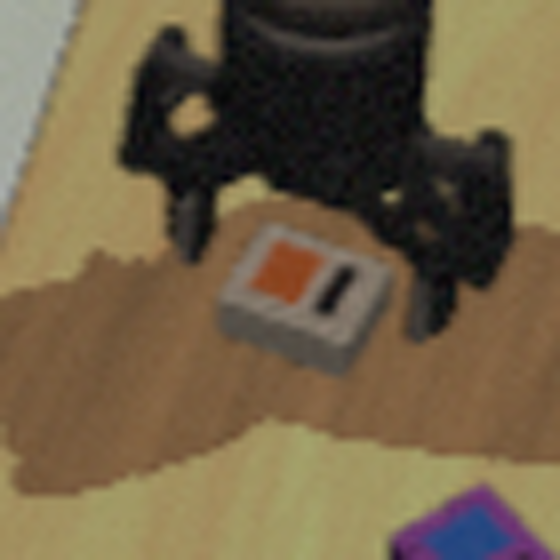

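Call:
carry_out(motion="0.2 0 0.5 1 0; 1 0 0 0 0; 1 0 0 0 0; 1 0 0 0 0; 1 0 0 0 0; 1 0 0 0 0; 1 0 0 0 0; 1 0 0 0 0")

```text
clock: 35.5
tcp_pos: [0.4503, 0.0343, -0.0157]
orientation: [2.323, 2.114, 0.001]
contact_force: [-1.5, -0.2, 6.3]
grip_width: 0.0524
```

Call:
carry_out(motion="1 0 0 -5 0; 1 0 0 -10 0; 1 0 0 -20 0; 1 0 0 -20 0; 1 0 0 0 -0.09; 1 0 0 0 -0.09; 1 0 0 0 0; 1 0 0 0 0")

```text
clock: 36.5
tcp_pos: [0.4499, 0.0342, 0.039]
orientation: [2.126, 2.313, 0.0]
contact_force: [0.3, 0.5, -0.7]
grip_width: 0.052
```

```bash
python3 - <<'E'
from plan import *
plan(tw(-.004,-.06,.040),TR[2])
g=grab_frame("side")
crop("side",230,160,370,330,3.5,"s22",g)
E
```

```text
t 36.5 tcp [449.9  34.2  39. ] F [ 0.3  0.5 -0.7] w 52.0 q7 -0.56 tilt [ 1.e-04  0.e+00 -1.e+00]
twist -0.0056 rows 0.0 jaw now 0.0841
shift [-83.3 179.4  -1. ]
```

View pics/s22.png

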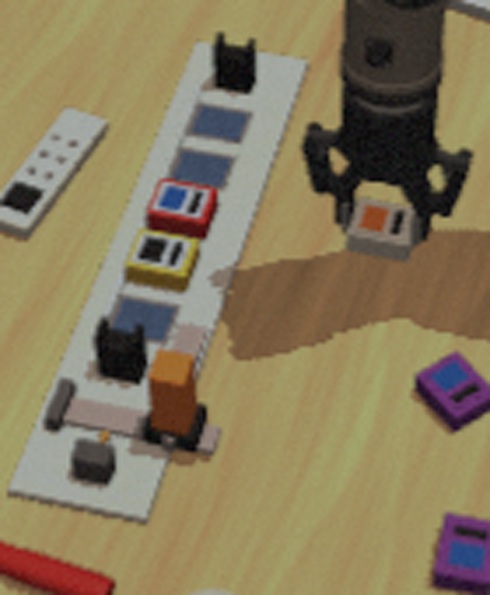

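Call:
carry_out(motion="1 0 0 0 -0.006; 1 -40 20 0 0; 1 -40 40 0 0; 1 -3 50 0 0; 1 0 50 0 0; 1 0 19 0 0; 1 0 0 0 0; 1 0 0 0 0")

```text
clock: 37.55
tcp_pos: [0.6345, -0.032, 0.0383]
orientation: [-2.116, -2.321, 0.002]
contact_force: [0.2, -0.3, -1.1]
grip_width: 0.053
```

```bash
python3 - <<'E'
from plan import *
plan(tw(-.004,-.06,-.0055),TR[2])
g=grab_frame("side")
crop("side",230,160,370,330,3.5,"s23",g)
E
```

```text
t 37.55 tcp [634.5 -32.   38.3] F [ 0.2 -0.3 -1.1] w 53.0 q7 -0.34 tilt [-1.7e-03 -3.0e-04 -1.0e+00]
twist 0.0025 rows 0.0 jaw now 0.0922
shift [-0.8  1.6 43.8]
```

View pics/s23.png

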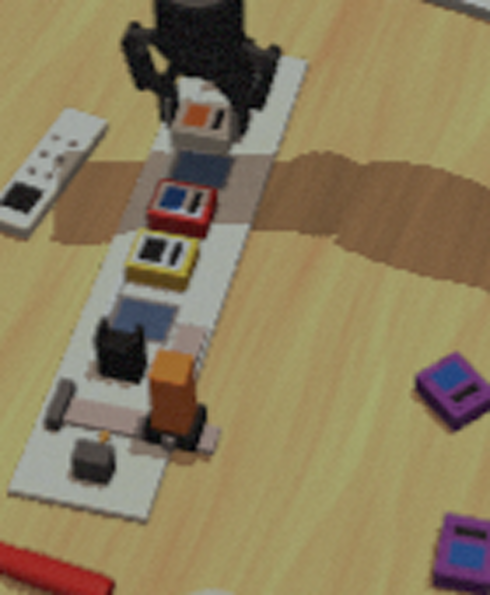

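Call:
carry_out(motion="1 -0.8 1 8 0.002; 1 0 0 10 0; 1 0 0 8 0; 1 0 0 4 0; 1 0 0 0 0; 1 0 0 0 0; 1 0 0 0 0; 1 0 0 0 0")

```text
clock: 38.6
tcp_pos: [0.637, -0.0326, 0.009]
orientation: [2.119, 2.319, 0.0]
contact_force: [-0.3, -0.4, -1.7]
grip_width: 0.0526
```

```bash
python3 - <<'E'
from plan import *
plan(tw(-.003,-.06,-.0055),TR[2])
g=grab_frame("side")
crop("side",260,160,330,230,8,"s24",g)
E
```

```text
t 38.6 tcp [637.  -32.6   9. ] F [-0.3 -0.4 -1.7] w 52.6 q7 -0.37 tilt [ 4.e-04 -1.e-04 -1.e+00]
twist 0.0003 rows 0.0 jaw now 0.09
shift [ 0.1  0.1 14.5]
```

View pics/s24.png

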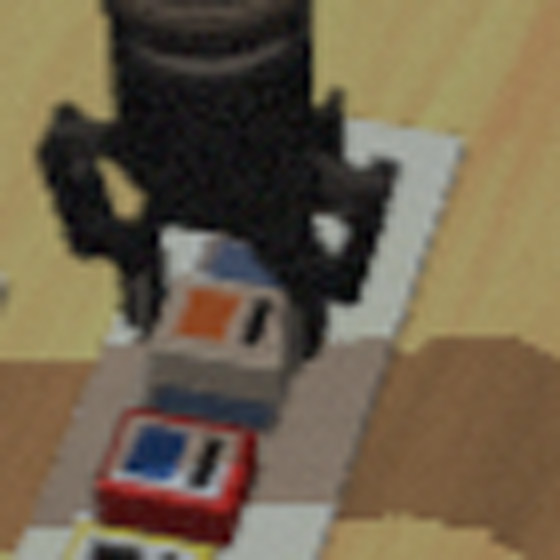

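Call:
carry_out(motion="1 0 0 6 0; 1 0 0 4 0; 1 0 0 2 0; 1 0 0 1 0; 1 0 0 1 0; 1 0 0 1 0; 1 0 0 0 0; 1 0 0 0 0")

```text
clock: 39.65
tcp_pos: [0.637, -0.0326, -0.0056]
orientation: [2.119, 2.319, 0.0]
contact_force: [-2.7, -1.0, 6.0]
grip_width: 0.0533
```

```bash
python3 - <<'E'
from plan import *
plan(tw(0,-.06,-.0055),TR[2])
E
```

```text
t 39.65 tcp [637.  -32.6  -5.6] F [-2.7 -1.   6. ] w 53.3 q7 -0.38 tilt [ 3.e-04 -3.e-04 -1.e+00]
twist 0.0002 rows 0.0 jaw now 0.0899
shift [ 0.1  3.1 -0.1]
```

Call:
carry_out(motion="0.3 0 0 0 0; 0.3 0 0 0 0; 0.3 0 0 1.5 0; 0.3 0 0 0 0; 0.3 0 2 0 0; 0.3 0 2 0 0; 0.3 0 1 0 0; 0.3 0 0 0 0")

```text
clock: 40.65
tcp_pos: [0.642, -0.0321, -0.0077]
orientation: [2.119, 2.319, 0.0]
contact_force: [0.4, -0.8, 0.2]
grip_width: 0.0597
```

Call:
carry_out(motion="0.3 0 0.7 0 0; 0.3 0 0 0 0; 0.3 0 0.7 0 0; 0.3 0 0 0 0; 0.3 0 0.6 0 0; 0.3 0 0 0 0; 0.3 0 0 0 0; 0.3 0 0 0 0")

```text
clock: 41.65
tcp_pos: [0.6426, -0.0321, -0.0079]
orientation: [-2.118, -2.318, 0.003]
contact_force: [-4.9, -0.8, 3.0]
grip_width: 0.0596
```

```bash
python3 - <<'E'
from plan import *
plan(tw(0,-.06,-.0055),TR[2])
E
```

```text
t 41.65 tcp [642.6 -32.1  -7.9] F [-4.9 -0.8  3. ] w 59.6 q7 -0.38 tilt [-2.3e-03 -5.0e-04 -1.0e+00]
twist 0.0002 rows 0.0 jaw now 0.0899
shift [ 0.1 -2.6 -2.4]
```

Seated. Lift and move away towards the bar for a clear view.

Call:
carry_out(motion="0.3 0 -2 0 0; 0.3 0 -2 0 0; 0.2 0 0 -10 0; 0.2 0 0 -20 0; 0 0 0 -30 0; 0 0 0 -50 0; 0 0 0 -30 0; 0 0 0 0 0")

```text
clock: 42.65
tcp_pos: [0.6424, -0.0319, 0.137]
orientation: [2.116, 2.315, 0.008]
contact_force: [0.1, -0.4, -1.1]
grip_width: 0.0854
```

```bash
python3 - <<'E'
from plan import *
plan([.52,-.345,.13],TR[2]+np.pi/2)
E
```

```text
t 42.65 tcp [642.4 -31.9 137. ] F [ 0.1 -0.4 -1.1] w 85.4 q7 -0.28 tilt [ 7.3e-03 -1.0e-04 -1.0e+00]
twist -1.5705 rows 8.4 jaw now 0.09
shift [ 150.  -300.9    6.1]
```

Call:
carry_out(motion="0 -40 -16 0 0; 0 -50 -16 0 0; 0 -50 -16 0 0; 0 -50 -16 0 0; 0 -50 -16 0 0; 0 -50 -16 0 0; 0 0 0 0 0; 0 0 0 0 0")

```text
clock: 43.65
tcp_pos: [0.5701, -0.3292, 0.132]
orientation: [-2.119, -2.318, -0.001]
contact_force: [-0.4, 0.9, 0.3]
grip_width: 0.0852
```

```bash
python3 - <<'E'
from plan import *
plan([.58,-.352,.13],TR[2]+np.pi/2)
f=grab_frame("top");g=grab_frame("side")
cv2.imwrite("pics/top25.png",f[:,:,::-1]);cv2.imwrite("pics/side25.png",g[:,:,::-1])
crop("side",225,160,395,270,4.7,"s25",g);crop("top",215,140,385,230,4.7,"t25",f);crop("top",380,120,470,260,4.2,"t25b",f)
E
```

```text
t 43.65 tcp [ 570.1 -329.2  132. ] F [-0.4  0.9  0.3] w 85.2 q7 0.22 tilt [-3.e-04  1.e-03 -1.e+00]
twist -1.5706 rows 8.4 jaw now 0.0899
shift [ -7.8 -23.6   2. ]
```

View pics/s25.png

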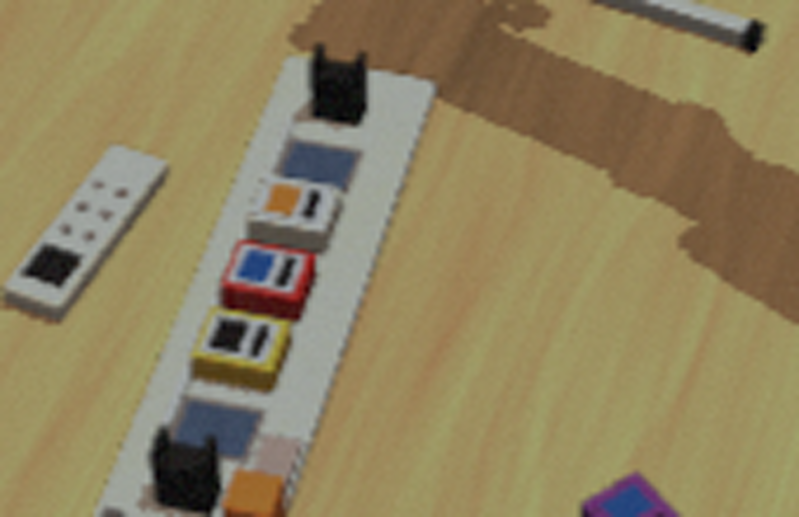

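View pics/t25.png

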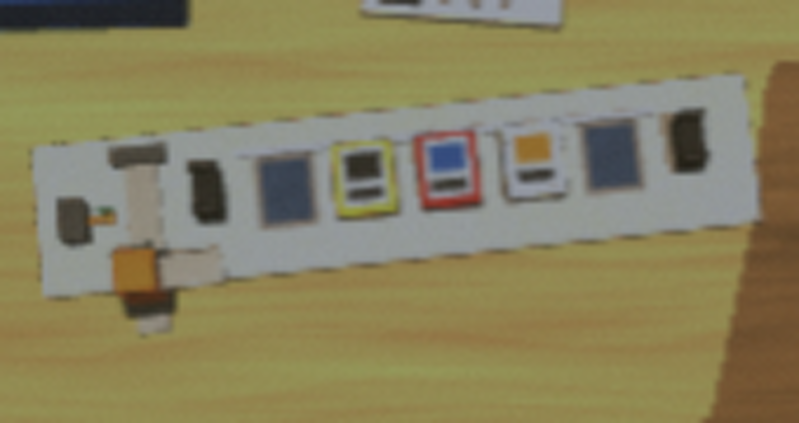

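View pics/t25b.png

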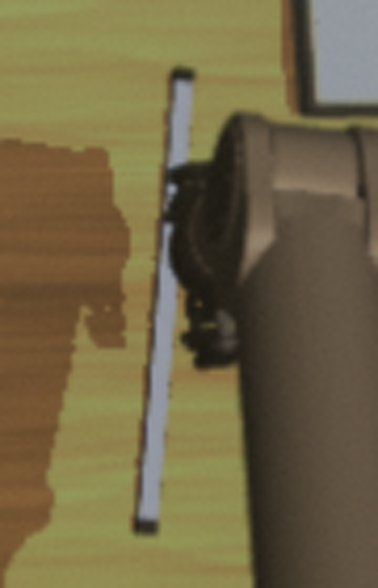

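```bash
python3 - <<'E'
from plan import *
def inv(X):
    d=X[:,:2]-np.array(TR[:2]);c,s=np.cos(TR[2]),np.sin(TR[2]);return np.c_[c*d[:,0]+s*d[:,1],-s*d[:,0]+c*d[:,1]]
tc=lambda a:np.array(a)/4.7+[215,140]-0.4
print(inv(unproj("top",tc([(365,179),(447,170),(534.5,161)]),.032)).round(4))
print('marks',inv(unproj("top",tc([(287,190),(611,154)]),.01)).round(4))
sc=lambda a:np.array(a)/4.7+[225,160]-0.4
print(inv(unproj("side",sc([(243,337),(270,268),(297,206)]),.032)).round(4))
print('marks',inv(unproj("side",sc([(219,429),(320,164)]),.01)).round(4))
tb=np.array([(181,75),(146,526)])/4.2+[380,120]-.4
print('bar',unproj("top",tb,.016))
crop("side",235,190,300,250,10,"s26",cv2.imread("pics/side25.png")[:,:,::-1]);crop("top",270,160,345,200,10,"t26",cv2.imread("pics/top25.png")[:,:,::-1])
crop("side",275,120,395,180,6,"s26b",cv2.imread("pics/side0.png")[:,:,::-1])
E
```

```text
[[-0.0004  0.0618]
 [-0.0002  0.0022]
 [-0.0004 -0.0615]]
marks [[ 0.0016  0.1201]
 [ 0.0028 -0.119 ]]
[[-0.0025  0.0607]
 [-0.0025 -0.0006]
 [-0.0042 -0.059 ]]
marks [[-0.0033  0.1193]
 [-0.0022 -0.122 ]]
bar [[ 0.76746379 -0.36844928  0.016     ]
 [ 0.39313523 -0.32153422  0.016     ]]
```

View pics/s26.png

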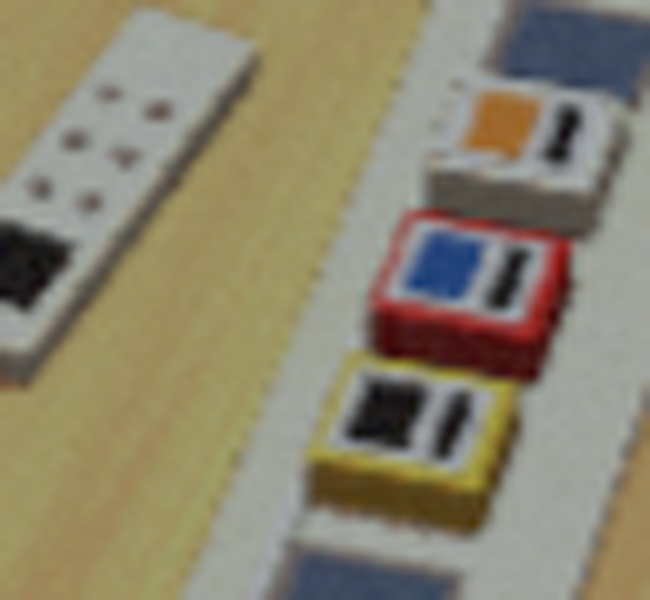

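View pics/t26.png

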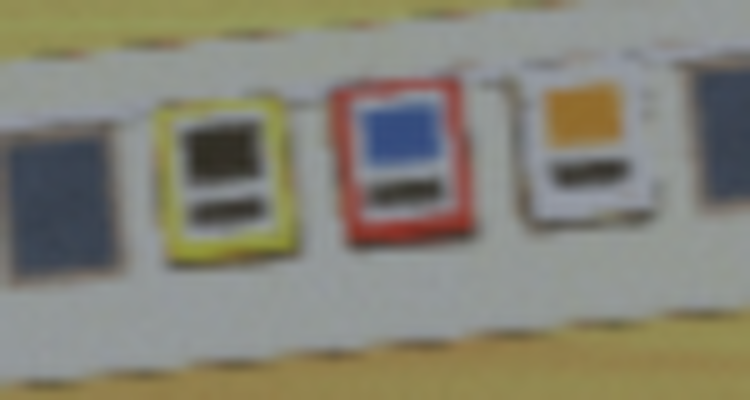

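View pics/s26b.png

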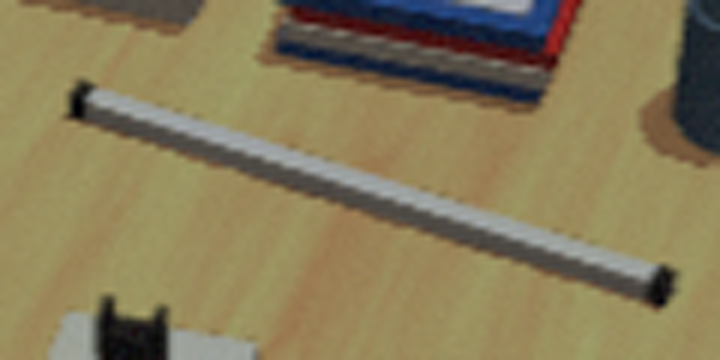

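```bash
python3 - <<'E'
from plan import *
sb=np.array([(82,88),(665,270)])/6+[275,120]-.4
X=unproj("side",sb,.016);print('bar',X,X.mean(0),np.linalg.norm(X[0]-X[1]))
t=cv2.imread("pics/top0.png")[:,:,::-1]
crop("top",408,128,432,255,4.7,"t27",t)
d=X[0]-X[1];print(np.arctan2(d[1],d[0]))
print(np.arctan2(-.0469,.3744))
E
```

```text
bar [[ 0.76608404 -0.375017    0.016     ]
 [ 0.39000271 -0.32969627  0.016     ]] [ 0.57804338 -0.35235663  0.016     ] 0.3788022354989519
-0.11992947222416855
-0.12461797077422215
```

View pics/t27.png

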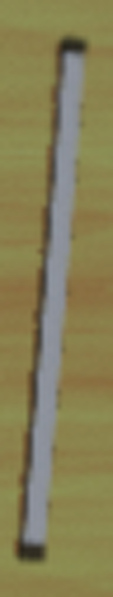

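```bash
python3 - <<'E'
from plan import *
tb=np.array([(73,39),(31,560)])/4.7+[408,128]-.4
X=unproj("top",tb,.016);print(X,X.mean(0),np.linalg.norm(X[0]-X[1]))
plan([.579,-.348,.06],-.122+np.pi/2)
E
```

```text
[[ 0.77309215 -0.37031451  0.016     ]
 [ 0.3866696  -0.32070105  0.016     ]] [ 0.57988088 -0.34550778  0.016     ] 0.38959451072048396
t 43.75 tcp [ 570.9 -327.8  132.4] F [ 0.7  0.3 -0.5] w 85.3 q7 0.22 tilt [ 2.e-04  1.e-03 -1.e+00]
twist -1.3563 rows 7.3 jaw now 0.0925
shift [-10.5 -19.1  72.3]
```

Call:
carry_out(motion="0 0 0 0 -0.17; 0 0 0 0 -0.17; 0 0 0 0 -0.17; 0 0 0 0 -0.17; 0 0 0 0 -0.17; 0 0 0 0 -0.17; 0 0 0 0 -0.17; 0 0 0 0 -0.166")

```text
clock: 44.75
tcp_pos: [0.5709, -0.328, 0.1325]
orientation: [0.183, 3.136, 0.0]
contact_force: [0.2, 0.1, -0.3]
grip_width: 0.0857
```

Call:
carry_out(motion="0 -10 -19 20 0; 0 0 0 25 0; 0 0 0 25 0; 0 0 0 0 0; 0 0 0 0 0; 0 0 0 0 0; 0 0 0 0 0; 0 0 0 0 0")

```text
clock: 45.75
tcp_pos: [0.578, -0.35, 0.0628]
orientation: [0.196, 3.135, -0.001]
contact_force: [0.7, 0.1, 0.4]
grip_width: 0.0854
```

```bash
python3 - <<'E'
from plan import *
plan([.579,-.348,-.018],-.122+np.pi/2)
f=grab_frame("top");g=grab_frame("side")
crop("side",270,80,400,190,6,"s28",g);crop("top",380,120,470,260,4.2,"t28",f)
E
```

```text
t 45.75 tcp [ 578.  -350.    62.8] F [0.7 0.1 0.4] w 85.4 q7 1.4 tilt [ 6.e-04 -5.e-04 -1.e+00]
twist -0.0029 rows 0.0 jaw now 1.4459
shift [-0.7  2.2 80.8]
```

View pics/s28.png

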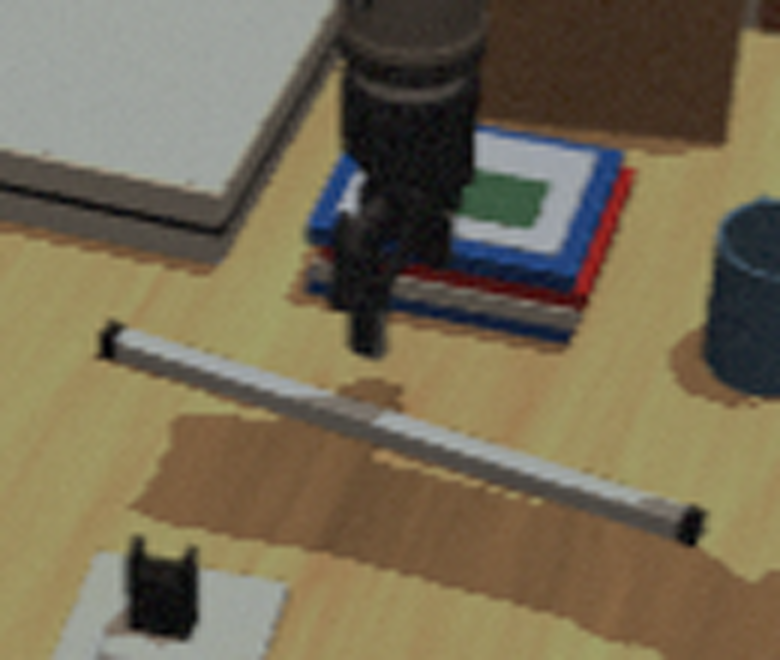

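View pics/t28.png

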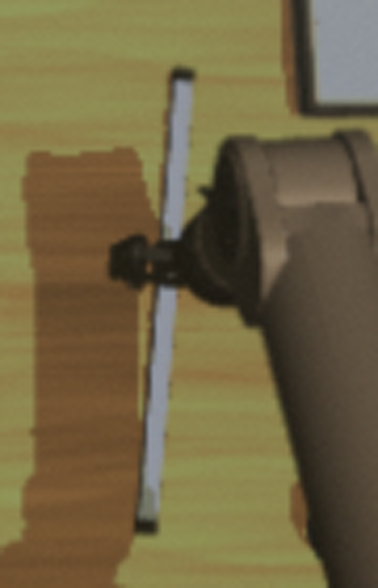

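Call:
carry_out(motion="0 -0.7 2 20 -0.003; 0 0 0 25 0; 0 0 0 20 0; 0 0 0 10 0; 0 0 0 3 0; 0 0 0 0 0; 0 0 0 0 0; 0 0 0 0 0")

```text
clock: 46.85
tcp_pos: [0.5792, -0.3482, -0.015]
orientation: [0.191, 3.135, -0.001]
contact_force: [-1.3, -0.8, -0.6]
grip_width: 0.0855
```

Call:
carry_out(motion="1 0 0 0 0; 1 0 0 0 0; 1 0 0 0 0; 1 0 0 0 0; 1 0 0 0 0; 1 0 0 0 0; 1 0 0 0 0; 1 0 0 0 0", newtons=70)

```text
clock: 47.85
tcp_pos: [0.579, -0.348, -0.0154]
orientation: [0.191, 3.135, -0.0]
contact_force: [-1.0, 0.4, 4.6]
grip_width: 0.0136
```

```bash
python3 - <<'E'
from plan import *
plan([.579,-.348,-.018],-.122+np.pi/2)
f=grab_frame("top");g=grab_frame("side")
crop("side",270,80,400,190,6,"s29",g)
E
```

```text
t 47.85 tcp [ 579.  -348.   -15.4] F [-1.   0.4  4.6] w 13.6 q7 1.35 tilt [ 3.e-04 -1.e-04 -1.e+00]
twist 0.0002 rows 0.0 jaw now 1.449
shift [-0.  -0.   2.6]
```

View pics/s29.png

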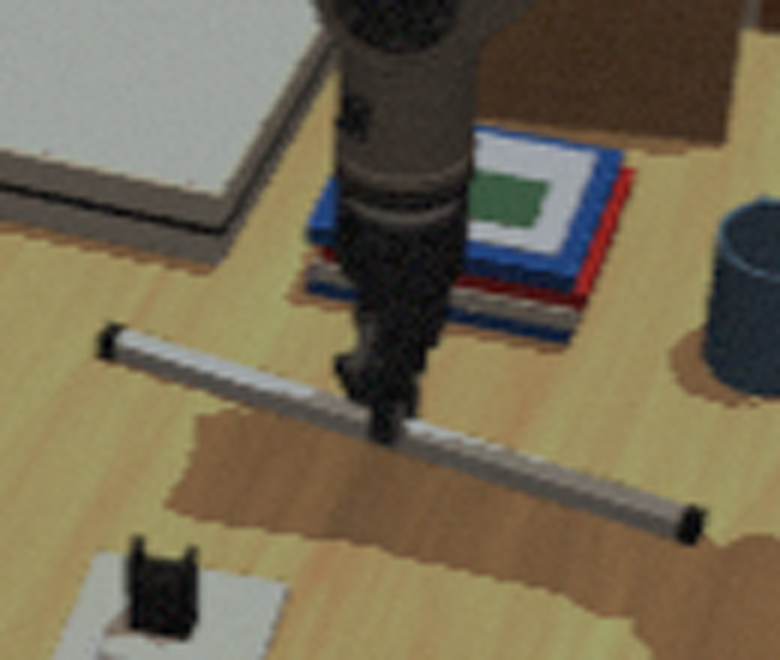

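Call:
carry_out(motion="1 0 0 -5 0; 1 0 0 -15 0; 1 0 0 -25 0; 1 0 0 -30 0; 1 0 0 -35 0; 1 0 0 -35 0; 1 0 0 0 0; 1 0 0 0 0")

```text
clock: 48.95
tcp_pos: [0.5784, -0.3481, 0.1295]
orientation: [-0.191, -3.136, 0.001]
contact_force: [-1.0, -0.7, -2.0]
grip_width: 0.0136
```

```bash
python3 - <<'E'
from plan import *
plan([.62,-.1,.13])
f=grab_frame("top");g=grab_frame("side")
crop("side",250,60,410,190,5,"s30",g);crop("top",380,110,470,270,3.7,"t30",f)
E
```

```text
t 48.95 tcp [ 578.4 -348.1  129.5] F [-1.  -0.7 -2. ] w 13.6 q7 1.45 tilt [-3.e-04 -5.e-04 -1.e+00]
twist 0 rows 0.0 jaw now 1.449
shift [-11.2 251.3  -0.6]
```

View pics/s30.png

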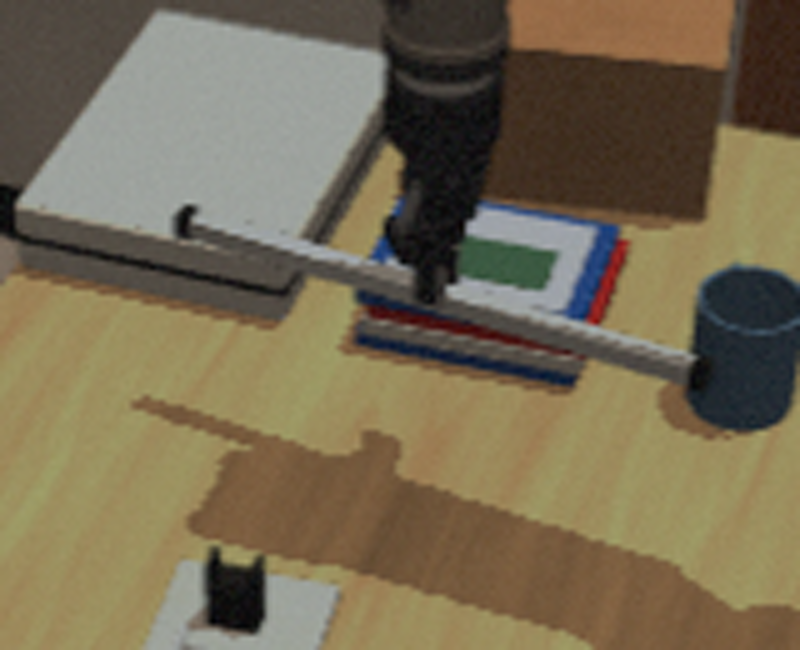

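Call:
carry_out(motion="1 -1 15 0 0; 1 -2 30 0 0; 1 -2 40 0 0; 1 -2 45 0 0; 1 -2 45 0 0; 1 -2 40 0 0; 1 0 25 0 0; 1 0 12 0 0")

```text
clock: 50.05
tcp_pos: [0.62, -0.0958, 0.129]
orientation: [-0.185, -3.135, -0.002]
contact_force: [0.1, -1.3, -1.3]
grip_width: 0.0136
```

Call:
carry_out(motion="1 0 0 0 0.12; 1 0 0 0 0.17; 1 0 0 0 0.17; 1 0 0 0 0.17; 1 0 0 0 0.17; 1 0 0 0 0.17; 1 0 0 0 0.17; 1 0 0 0 0.15")

```text
clock: 51.05
tcp_pos: [0.6199, -0.0996, 0.1289]
orientation: [-2.045, -2.384, 0.001]
contact_force: [-0.8, -0.0, -2.1]
grip_width: 0.0139
```

```bash
python3 - <<'E'
from plan import *
plan(tw(0,0,.13),TR[2])
E
```

```text
t 51.05 tcp [619.9 -99.6 128.9] F [-0.8 -0.  -2.1] w 13.9 q7 -0.11 tilt [-9.e-04 -1.e-04 -1.e+00]
twist 0.0633 rows 0.3 jaw now 0.153
shift [125.3  26.1  -1.2]
```

Call:
carry_out(motion="1 0 0 0 0; 1 0 0 0 0.06; 1 20 3 0 0; 1 40 8 0 0; 1 40 8 0 0; 1 20 5 0 0; 1 5 2 0 0; 1 0 0 0 0")

```text
clock: 52.05
tcp_pos: [0.634, 0.0265, 0.129]
orientation: [2.109, 2.328, -0.001]
contact_force: [0.4, -0.1, -1.8]
grip_width: 0.0137
```

```bash
python3 - <<'E'
from plan import *
plan(tw(0,0,.09),TR[2])
f=grab_frame("top");g=grab_frame("side")
crop("side",220,130,390,310,3.3,"s31",g);crop("top",215,110,385,250,4.7,"t31",f)
E
```

```text
t 52.05 tcp [634.   26.5 129. ] F [ 0.4 -0.1 -1.8] w 13.7 q7 -0.36 tilt [-3.e-04 -1.e-03 -1.e+00]
twist 0.0088 rows 0.0 jaw now 0.0985
shift [ 1.   0.8 39. ]
```

View pics/s31.png

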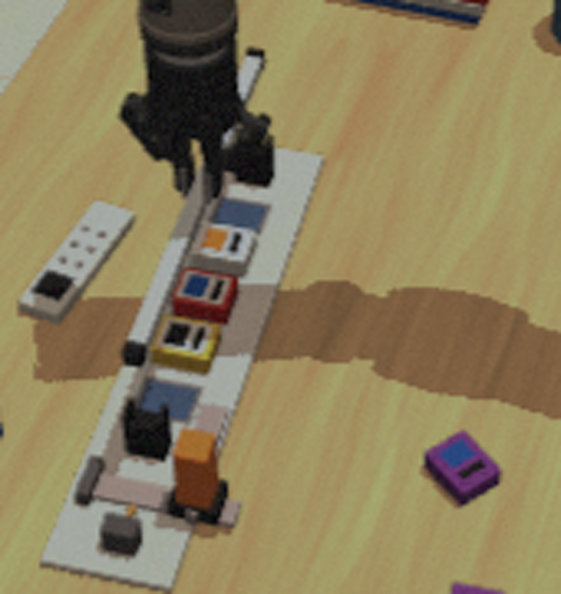

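View pics/t31.png

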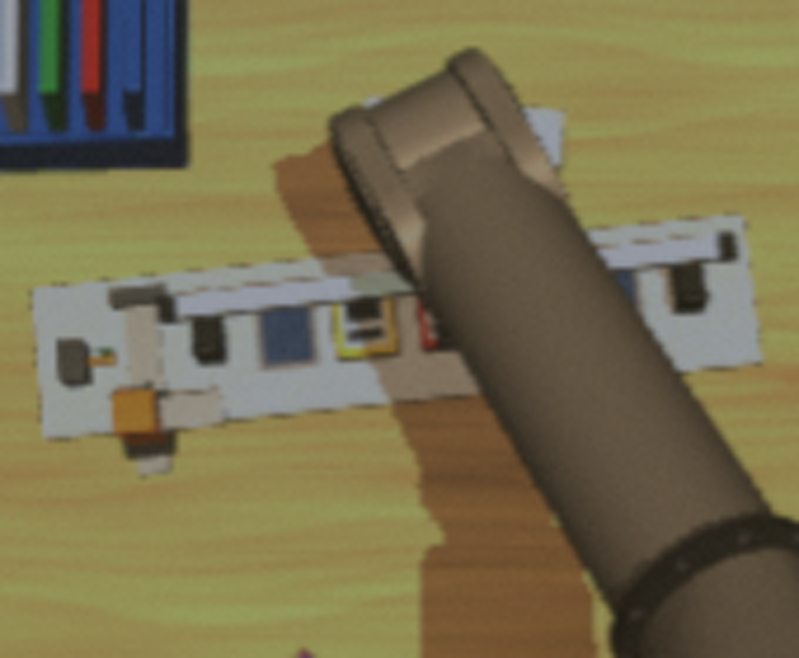

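```bash
python3 - <<'E'
from plan import *
def inv(X):
    d=X[:,:2]-np.array(TR[:2]);c,s=np.cos(TR[2]),np.sin(TR[2]);return np.c_[c*d[:,0]+s*d[:,1],-s*d[:,0]+c*d[:,1]]
tb=np.array([(160,308),(737,245)])/4.7+[215,110]-.4
X=unproj("top",tb,.160);print(inv(X),inv(X).mean(0),np.linalg.norm(X[0]-X[1]))
sb=np.array([(136,350),(257,52)])/3.3+[220,130]-.4
X=unproj("side",sb,.160);print(inv(X),inv(X).mean(0))
o,M=state();print(inv(o['tcp_pos'][None]))
E
```

```text
[[-0.00084569  0.19347795]
 [ 0.00054659 -0.19552553]] [-0.00014955 -0.00102379] 0.3890059711058374
[[-0.00528682  0.18931207]
 [-0.00249405 -0.19300665]] [-0.00389044 -0.00184729]
[[-0.00100194 -0.00192442]]
```

Call:
carry_out(motion="1 1 1 0 0.009; 1 0 0 15 0; 1 0 0 20 0; 1 0 0 15 0; 1 0 0 10 0; 1 0 0 0 0; 1 0 0 0 0; 1 0 0 0 0")

```text
clock: 53.15
tcp_pos: [0.6353, 0.029, 0.07]
orientation: [2.119, 2.318, 0.001]
contact_force: [0.2, 0.2, -1.4]
grip_width: 0.0139
```

```bash
python3 - <<'E'
from plan import *
plan(tw(0,0,.036),TR[2])
f=grab_frame("top");g=grab_frame("side")
crop("side",225,150,345,290,4.2,"s32",g);crop("top",215,110,385,250,4.7,"t32",f)
E
```

```text
t 53.15 tcp [635.3  29.   70. ] F [ 0.2  0.2 -1.4] w 13.9 q7 -0.41 tilt [ 0.0013  0.     -1.    ]
twist 0.0003 rows 0.0 jaw now 0.09
shift [-1.4 -0.8 34. ]
```

View pics/s32.png

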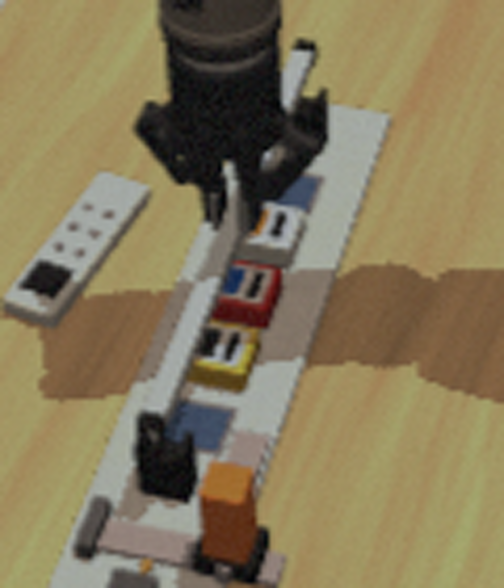

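View pics/t32.png

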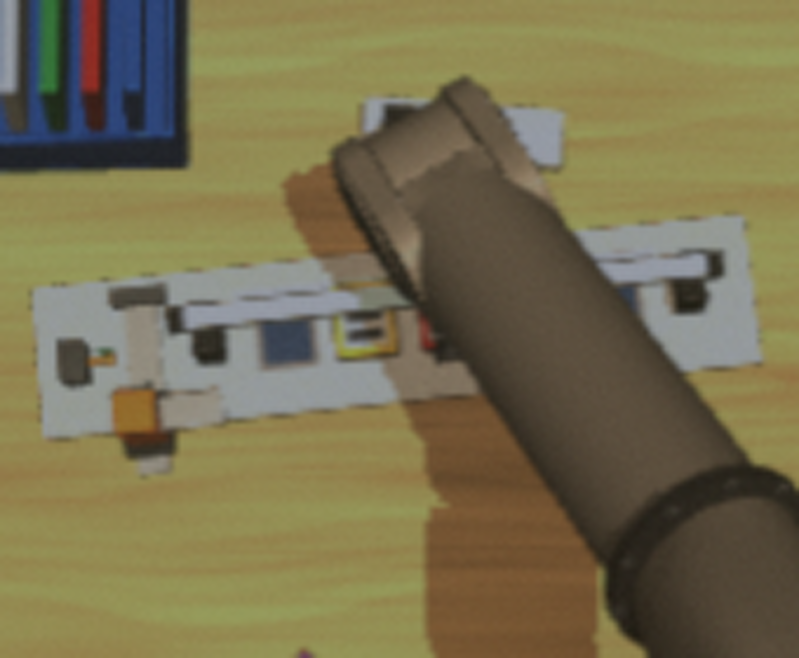

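```bash
cat >> plan.py <<'E'
def inv(X):
    d=X[:,:2]-np.array(TR[:2]);c,s=np.cos(TR[2]),np.sin(TR[2]);return np.c_[c*d[:,0]+s*d[:,1],-s*d[:,0]+c*d[:,1]]
E
python3 - <<'E'
from plan import *
tb=np.array([(168,319),(723,263)])/4.7+[215,110]-.4
X=unproj("top",tb,.101);print(inv(X),inv(X).mean(0),np.linalg.norm(X[0]-X[1]))
o,M=state();print(inv(o['tcp_pos'][None]))
tc=lambda a:np.array(a)/4.7+[215,140]-0.4
print(inv(unproj("top",tc([(208,192),(689,141)]),.06)))
E
```

```text
[[ 0.00247399  0.19561392]
 [ 0.00055265 -0.19225682]] [0.00151332 0.00167855] 0.3878754932052495
[[0.00052971 0.00137524]]
[[-0.0028028   0.17289044]
 [-0.00279215 -0.17162951]]
```

Call:
carry_out(motion="1 -1.4 -1 0 0; 1 0 0 8 0; 1 0 0 8 0; 1 0 0 5 0; 1 0 0 3 0; 1 0 0 0 0; 1 0 0 0 0; 1 0 0 0 0")

```text
clock: 54.25
tcp_pos: [0.6341, 0.0274, 0.0456]
orientation: [2.119, 2.319, 0.0]
contact_force: [0.1, 0.4, -1.8]
grip_width: 0.0137
```

```bash
python3 - <<'E'
from plan import *
plan(tw(0,0,.036),TR[2])
g=grab_frame("side")
crop("side",235,210,305,290,9,"s33",g);crop("side",270,140,320,200,9,"s33b",g)
E
```

```text
t 54.25 tcp [634.1  27.4  45.6] F [ 0.1  0.4 -1.8] w 13.7 q7 -0.43 tilt [ 5.e-04 -0.e+00 -1.e+00]
twist 0.0003 rows 0.0 jaw now 0.09
shift [0.  0.6 9.6]
```

View pics/s33.png

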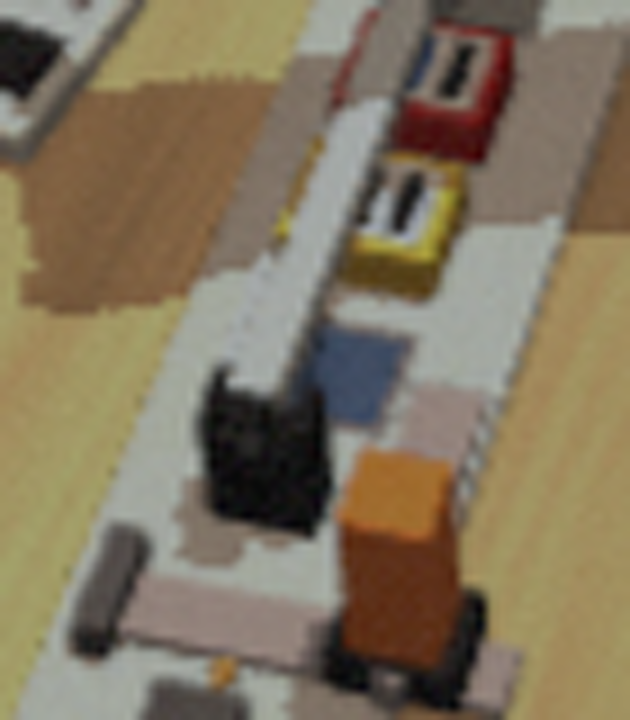

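View pics/s33b.png

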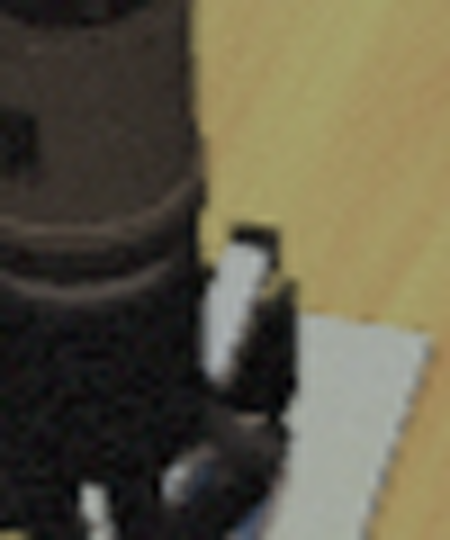

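Call:
carry_out(motion="1 0 0.5 3 0; 1 0 0 2 0; 1 0 0 2 0; 1 0 0 1 0; 1 0 0 1 0; 1 0 0 0 0; 1 0 0 0 0; 1 0 0 0 0")

```text
clock: 55.3
tcp_pos: [0.6344, 0.0275, 0.0364]
orientation: [2.119, 2.319, 0.0]
contact_force: [0.8, -0.1, -1.6]
grip_width: 0.0134
```

```bash
python3 - <<'E'
from plan import *
plan(tw(0,0,.0346),TR[2])
E
```

```text
t 55.3 tcp [634.4  27.5  36.4] F [ 0.8 -0.1 -1.6] w 13.4 q7 -0.44 tilt [ 1.e-04  0.e+00 -1.e+00]
twist 0.0003 rows 0.0 jaw now 0.09
shift [0.  0.3 1.8]
```

Call:
carry_out(motion="1 0 0 0.7 0; 1 0 0 0.7 0; 1 0 0 0.7 0; 1 0 0 0 0; 1 0 0 0.5 0; 1 0 0 0 0; 1 0 0 0 0; 1 0 0 0 0")

```text
clock: 56.3
tcp_pos: [0.6344, 0.0274, 0.0345]
orientation: [2.119, 2.319, -0.0]
contact_force: [-3.0, -1.1, 7.1]
grip_width: 0.0134
```

Call:
carry_out(motion="0.6 0 0 0 0; 0.6 0 0 0 0; 0.5 0 0 0 0; 0.5 0 0 0 0; 0.5 0 0 -10 0; 0.5 0 0 -25 0; 0.5 0 0 -40 0; 0.5 0 0 -40 0")

```text
clock: 57.3
tcp_pos: [0.6343, 0.0276, 0.1505]
orientation: [2.119, 2.319, 0.001]
contact_force: [0.8, -0.2, 0.1]
grip_width: 0.0424
```

```bash
python3 - <<'E'
from plan import *
plan(tw(-.13,.225,.13),TR[2])
E
```

```text
t 57.3 tcp [634.3  27.6 150.5] F [ 0.8 -0.2  0.1] w 42.4 q7 -0.36 tilt [ 2.e-04  2.e-04 -1.e+00]
twist 0.0005 rows 0.0 jaw now 0.0902
shift [ 224.9 -129.6   20.5]
```

Call:
carry_out(motion="1 0 -40 0 0; 1 20 -40 0 0; 1 40 -40 0 0; 1 50 0 0 0; 1 50 0 0 0; 1 50 0 0 0; 1 15 0 0 0; 1 0 0 0 0")

```text
clock: 58.3
tcp_pos: [0.4945, 0.2415, 0.1491]
orientation: [2.117, 2.321, 0.001]
contact_force: [0.4, -1.3, 0.2]
grip_width: -0.0001
```

```bash
python3 - <<'E'
from plan import *
plan(tw(-.12,.225,.04),TR[2])
f=grab_frame("top");g=grab_frame("side")
crop("side",225,150,345,290,4.2,"s34",g);crop("top",215,140,385,230,4.7,"t34",f)
E
```

```text
t 58.3 tcp [494.5 241.5 149.1] F [ 0.4 -1.3  0.2] w -0.1 q7 -0.79 tilt [ 4.e-04  2.e-04 -1.e+00]
twist 0.0023 rows 0.0 jaw now 0.092
shift [ -0.7   0.4 109.1]
```

View pics/s34.png

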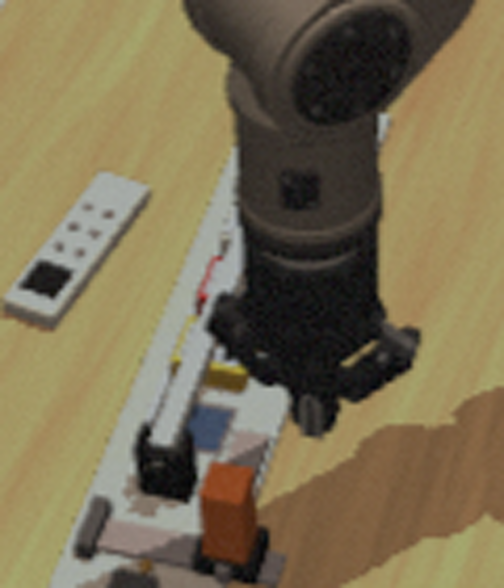

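View pics/t34.png

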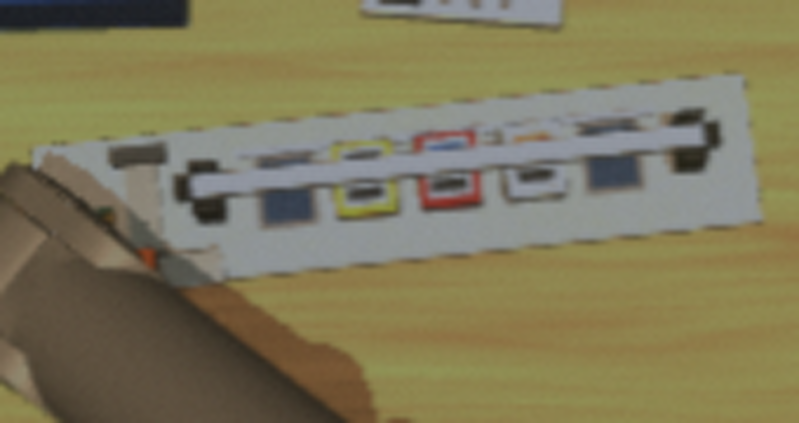

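```bash
python3 - <<'E'
from plan import *
X=unproj("top",np.array([(175,188),(720,133)])/4.7+[215,140]-.4,.066);print(inv(X),inv(X).mean(0))
E
```

```text
[[ 0.0014943   0.1953422 ]
 [-0.00046875 -0.19367937]] [0.00051277 0.00083142]
```

Call:
carry_out(motion="1 0 0 20 0.002; 1 0 0 25 0; 1 0 0 25 0; 1 0 0 25 0; 1 0 0 14 0; 1 0 0 0 0; 1 0 0 0 0; 1 0 0 0 0")

```text
clock: 59.4
tcp_pos: [0.4953, 0.241, 0.0405]
orientation: [2.121, 2.316, 0.002]
contact_force: [0.6, 0.2, -0.4]
grip_width: 0.0001
```

```bash
python3 - <<'E'
from plan import *
plan(tw(-.09,.225,.04),TR[2])
g=grab_frame("side")
crop("side",235,190,325,290,6,"s35",g)
E
```

```text
t 59.4 tcp [495.3 241.   40.5] F [ 0.6  0.2 -0.4] w 0.1 q7 -0.92 tilt [ 1.5e-03  6.0e-04 -1.0e+00]
twist -0.0019 rows 0.0 jaw now 0.0878
shift [-0.2 29.8  0.6]
```

View pics/s35.png

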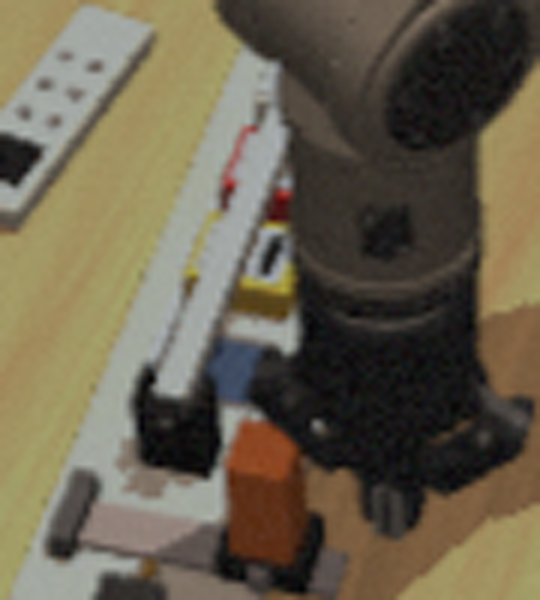

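Call:
carry_out(motion="1 0 0 -15 -0.002; 1 0 0 0 0; 1 0 8 0 0; 1 0 8 0 0; 1 0 8 0 0; 1 0 0 0 0; 1 0 0 0 0; 1 0 0 0 0")

```text
clock: 60.45
tcp_pos: [0.5182, 0.2429, 0.0546]
orientation: [-2.119, -2.319, 0.001]
contact_force: [0.6, 1.0, 0.3]
grip_width: -0.0002
```

```bash
python3 - <<'E'
from plan import *
plan(tw(-.09,.225,.055),TR[2])
g=grab_frame("side")
crop("side",235,190,325,290,6,"s36",g)
E
```

```text
t 60.45 tcp [518.2 242.9  54.6] F [0.6 1.  0.3] w -0.2 q7 -0.87 tilt [-3.e-04 -2.e-04 -1.e+00]
twist 0.0006 rows 0.0 jaw now 0.0903
shift [ 0.   6.7 -0.4]
```

View pics/s36.png

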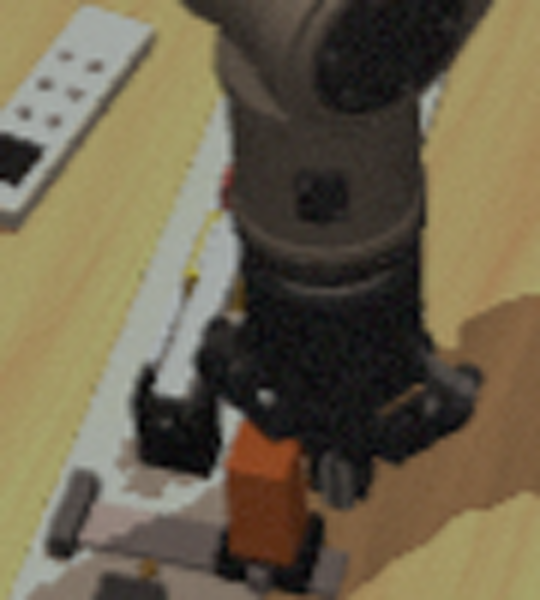

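Call:
carry_out(motion="1 0 6 0 0; 1 0 6 0 0; 1 0 6 0 0; 1 0 6 0 0; 1 0 6 0 0; 1 0 0 0 0; 1 0 0 0 0; 1 0 0 0 0")

```text
clock: 61.5
tcp_pos: [0.5484, 0.2455, 0.0547]
orientation: [2.119, 2.319, 0.0]
contact_force: [-0.2, -0.6, -0.6]
grip_width: 0.0002
```

```bash
python3 - <<'E'
from plan import *
plan(tw(-.02,.225,.055),TR[2])
g=grab_frame("side")
crop("side",235,190,325,290,6,"s37",g)
E
```

```text
t 61.5 tcp [548.4 245.5  54.7] F [-0.2 -0.6 -0.6] w 0.2 q7 -0.84 tilt [ 2.e-04 -0.e+00 -1.e+00]
twist 0.0004 rows 0.0 jaw now 0.0901
shift [ 0.1 46.4 -0.3]
```

View pics/s37.png

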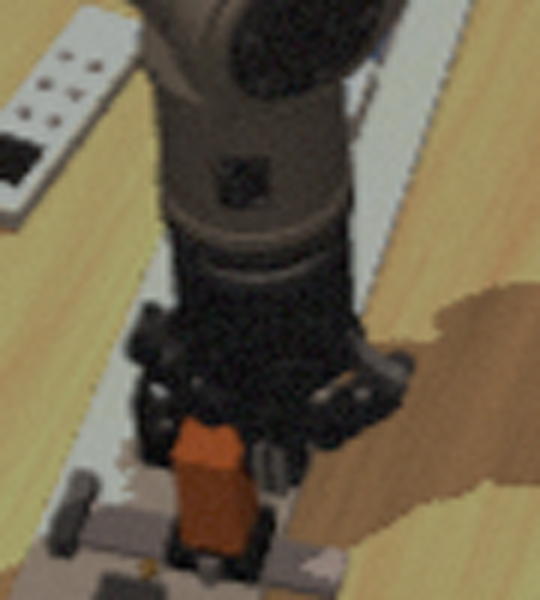

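Call:
carry_out(motion="1 0 5 0 0; 1 0 5 0 0; 1 0 5 0 0; 1 0 4 0 0; 1 0 3 0 0; 1 0 0 0 0; 1 0 0 0 0; 1 0 0 0 0")

```text
clock: 62.55
tcp_pos: [0.57, 0.2475, 0.0546]
orientation: [-2.119, -2.319, 0.001]
contact_force: [-3.4, 0.7, 2.5]
grip_width: 0.0
```

```bash
python3 - <<'E'
from plan import *
plan(tw(-.02,.225,.055),TR[2])
g=grab_frame("side")
crop("side",235,190,325,290,6,"s38",g)
E
```

```text
t 62.55 tcp [570.  247.5  54.6] F [-3.4  0.7  2.5] w 0.0 q7 -0.82 tilt [-5.e-04 -2.e-04 -1.e+00]
twist 0.0005 rows 0.0 jaw now 0.0902
shift [ 0.  24.8 -0.4]
```

View pics/s38.png

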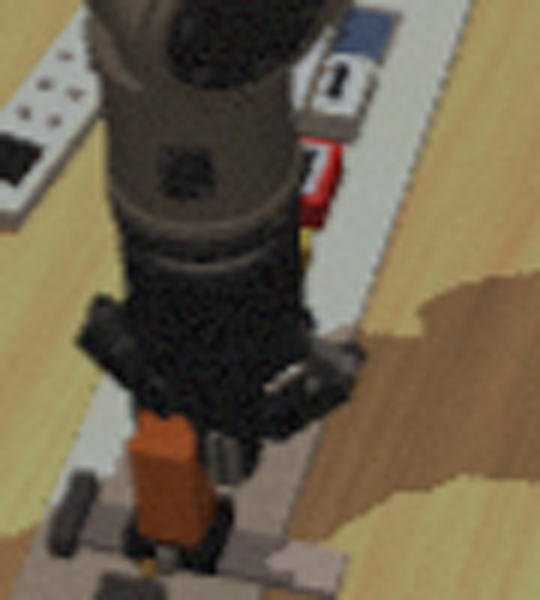

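Call:
carry_out(motion="1 0 2 0 0; 1 0 2 0 0; 1 0 2 0 0; 1 0 2 0 0; 1 0 2 0 0; 1 0 2 0 0; 1 0 0 0 0; 1 0 0 0 0")

```text
clock: 63.6
tcp_pos: [0.5832, 0.2486, 0.0548]
orientation: [2.119, 2.318, 0.002]
contact_force: [0.4, 0.2, -0.2]
grip_width: -0.0
```

```bash
python3 - <<'E'
from plan import *
plan(tw(-.02,.225,.055),TR[2])
g=grab_frame("side")
crop("side",235,190,325,290,6,"s39",g)
E
```

```text
t 63.6 tcp [583.2 248.6  54.8] F [ 0.4  0.2 -0.2] w -0.0 q7 -0.81 tilt [ 1.3e-03  5.0e-04 -1.0e+00]
twist -0.0003 rows 0.0 jaw now 0.0894
shift [ 0.2 11.5 -0.2]
```

View pics/s39.png

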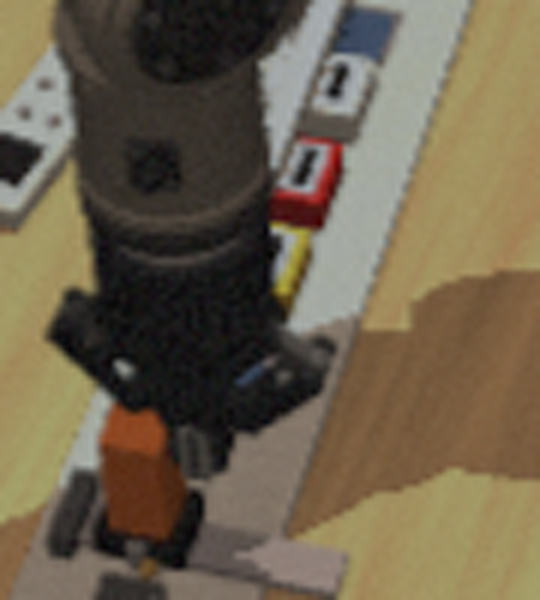

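Call:
carry_out(motion="1 0 2 0 0; 1 0 2 0 0; 1 0 2 0 0; 1 0 2 0 0; 1 0 1 0 0; 1 0 1 0 0; 1 0 0 0 0; 1 0 0 0 0")

```text
clock: 64.65
tcp_pos: [0.5862, 0.249, 0.0544]
orientation: [-2.114, -2.318, 0.016]
contact_force: [-17.4, -5.2, 15.0]
grip_width: -0.0
```

```bash
python3 - <<'E'
from plan import *
plan(tw(-.02,.225,.055),TR[2])
E
```

```text
t 64.65 tcp [586.2 249.   54.4] F [-17.4  -5.2  15. ] w -0.0 q7 -0.8 tilt [-0.0098 -0.0045 -0.9999]
twist 0.0022 rows 0.0 jaw now 0.0919
shift [ 0.   8.5 -0.7]
```

Call:
carry_out(motion="1 0 -8 0 0; 1 0 -10 0 0; 1 0 -20 0 0; 1 0 -30 0 0; 1 0 -10 -20 0; 1 0 0 -40 0; 1 0 0 -40 0; 1 0 0 0 0")

```text
clock: 65.65
tcp_pos: [0.5167, 0.244, 0.1581]
orientation: [2.118, 2.317, 0.01]
contact_force: [0.6, -0.1, 0.2]
grip_width: 0.0001
```

Call:
carry_out(motion="1 -10 -30 0 0; 1 -30 -40 0 0; 1 -40 0 0 0; 1 -50 0 0 0; 1 -50 0 0 0; 1 -50 0 0 0; 1 -50 0 0 0; 1 -40 0 0 0")

```text
clock: 66.65
tcp_pos: [0.4731, -0.085, 0.1539]
orientation: [-2.121, -2.317, 0.001]
contact_force: [1.2, -0.2, 0.2]
grip_width: 0.0001
```

Call:
carry_out(motion="1 -40 0 0 0; 1 -40 0 0 0; 1 -40 0 0 0; 1 -40 0 0 0; 1 0 0 0 0; 1 0 0 0 0; 1 0 0 0 0; 1 0 0 0 0")

```text
clock: 67.65
tcp_pos: [0.4881, -0.2408, 0.1547]
orientation: [2.117, 2.321, 0.0]
contact_force: [-0.1, 0.4, -0.5]
grip_width: 0.0001
```

```bash
python3 - <<'E'
from plan import *
plan()
f=grab_frame("top");g=grab_frame("side")
cv2.imwrite("pics/top40.png",f[:,:,::-1])
crop("side",205,150,345,320,3.5,"s40",g);crop("top",215,140,385,230,4.7,"t40",f)
E
```

```text
t 67.65 tcp [ 488.1 -240.8  154.7] F [-0.1  0.4 -0.5] w 0.1 q7 0.2 tilt [ 1.e-04 -0.e+00 -1.e+00]
twist 0 rows 0.0 jaw now 0.0917
```

View pics/s40.png

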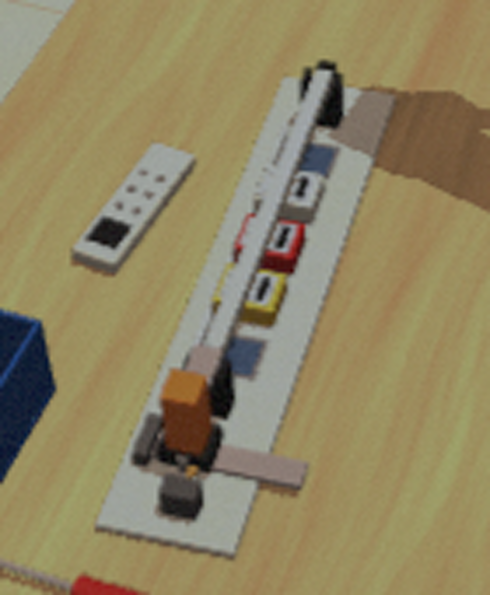

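View pics/t40.png

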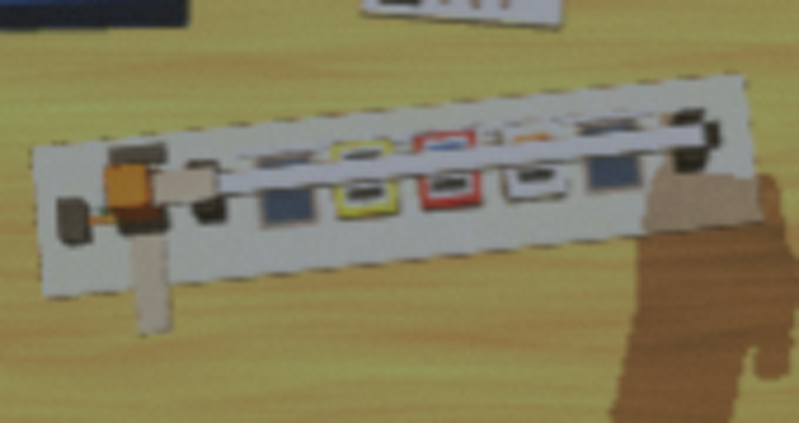

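View pics/top40.png

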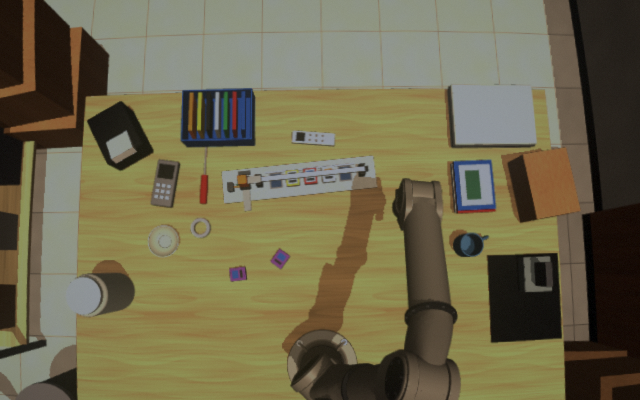

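```bash
python3 -c "
from bench import r
print(r.hand_in())"
```

```text
the job is handed in; nothing more can be done
None
```

The counter display is made up and handed in, at about 68 s on the robot's clock. I drew the latch back. Then I laid the three cases present this time (yellow, red and white) on the +60, 0 and −60 mm marks and pushed each one against the back lip. With the row complete, I laid the bar in both cradles and let go, then pushed the latch home.

**Last checks:**
- **Cases:** they were about 1 mm or less from their marks along the row, averaging the two cameras. Each stopped firmly against the lip when pushed, and the final pictures show them unmoved.
- **Bar:** its centre was about 1 mm off along the row and 0.5 mm across it, measured in the top view before the latch was pushed.
- **Latch:** the push force dropped to zero and then the column met a hard stop at about 17 N, at its home position. In the last picture it sits where it started, with the tongue over the bar's end.
- **Other things:** both purple look-alikes and everything else I could see on the counter look unmoved. The robot was clear of everything.

**What failed or disagreed:**
- My first pinch on the latch closed on air. The fingertips sit about 20 mm above the TCP height the robot reports, so I allowed for that in every later move.
- The two cameras differed by 2–4 mm in tray x. I took the average, and the latch pinch and the lip contacts agreed with it.
- I pushed the latch near the top of its column rather than at the marked 65 mm height, to keep the gripper's knuckles clear of it.

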